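# Put the stamp carousel back in use

### The arm

A 6-joint arm with a two-finger parallel gripper is mounted at the origin on the work surface. World frame = base frame: x ahead of the robot, y to its left, z up, the work surface at z = 0. Lengths are in mm, angles in rad, forces in N, time in s.
With the tool pointing down it reaches from about 275 to 750 mm from the base axis. Payload 10.2 kg.
Tool frame: the origin (TCP) lies between the finger pads; the fingertips stand 17 mm ahead of it and the grasp point (between the pads) lies 2 mm behind it; y points along the fingers, x is the direction in which the jaws open and shut, and the axes are right-handed (so a half turn about y gives the same grasp; the last joint's range is limited). The gripper opens to 85 mm and grips with 20 to 120 N. Pads are 22 mm wide; open, the fingers measure 114 mm over their backs; the gripper's body (76 mm by 85 mm) begins 54 mm behind the grasp point. The pads swing forward as they close: fully open they stand 13 mm farther back than shut.
Start: joints at [-1.398, 0.313, 1.498, -0, 1.331, -0.223], TCP at [202.4, -484.423, 248.294] pointing down, gripper open.
Joint ranges: [-2.94, 2.94], [-0.97, 2.17], [0.19, 2.56], [-1.23, 4.37], [0.02, 3.11], [-2.88, 2.88]. Speed limits (rad/s): [2.39, 2.39, 3.01, 3.14, 3.14, 3.14].

### API

Orientations are given as a unit quaternion [w, x, y, z].
In Python, from rig import ctrl gives the robot as it stands.
- The arm moves only by the tool jog_arm, never from a script. Its argument "targets" is a list of rows, each an object with "offset": the shift along the tool's x, y, z in m, a list of three; "yaw": the turn about the tool's y in rad. In form: [{"offset": [dx, dy, dz], "yaw": yaw}, ...]. A call has 1 to 12 rows; each row is the pose to reach, as a shift and turn from the pose measured when the call began, along the tool's axes at that moment; what a row does not reach only later rows make up. A row lasts 1/12 s, in which the tool goes at most 41.7 mm and 7.16 degrees, less where a joint would pass 70% of its speed; a pose out of reach is approached as far as the arm can. A call with a gripper value outside its range is refused whole. "fingers" is the finger opening in m, from 0 to 0.0854, set as the call begins (left out, the last holds). The fingers move at their own pace and stop on an object; "grip_force" is the grip in N (left out, the last holds). Time passes only in rows, so rows that repeat a pose let the fingers close. It gives the time, the measured TCP pose, the force and the opening at its end, in the units of the state.
- ctrl.sense(): the state, without advancing time (a new reading comes with each control period).
- ctrl.capture(name): name is "scene" or "side" or "wrist"; returns a dict with "img" (400x640x3 uint8, red, green, blue), "intrinsics" (3x3 intrinsics, pixels), "T" (4x4, takes a point from camera to world coordinates); the wrist camera has in their place "mount" (4x4, takes a point from camera to tool coordinates, whose origin is the TCP and whose axes are the tool frame's). Camera axes: x right, y up, looking along -z (the intrinsics and any distortion apply to the point x, -y, -z); pixel columns grow to the right and rows downward; lengths in mm; the calibration is good to about 2 mm. The wrist camera is an equidistant fisheye: a pixel r from the principal point sees the ray r / f radians off the axis. A picture is of the moment at which its call begins: read the wrist's pose just before it. There is no depth.
- ctrl.finish_job(): hands the job in, once; it reports no verdict.
Trained networks look in the newest picture that a camera, given by its name, has taken for a name from the list of things; names that differ only in an ending like _2 or _b are one class to them, and where a whole thing is asked for, a point or a joint stands for the part that bears it (a point fixed in the world has none). Each returns a list of dicts, best first, with "score" (0 to 1); they miss things now and then, are a little off and sometimes report something else, mostly with a low value. They report only what shows in the picture. A call takes as long as a camera call.
- ctrl.boxes_of(camera, target): "box" ([left, top, right, bottom] in pixels, round what is visible of it).
- ctrl.regions_of(camera, target): "region" (400x640 bool, what is visible of it) and "box" ([left, top, right, bottom] in pixels, round what is visible of it).
The state is a dict: "time_s": time; "joints": joint angles; "dq": joint speeds; "tau": joint torques, N m; "eef_pos": TCP position; "ee_rot": TCP orientation; "force": force on the tool from outside, world axes, zero at the start; "wrist_torque": the same for the moment, N m; "grip_width": opening from 0.0 (shut) to 1.0 (fully open).
Only numpy, scipy, OpenCV 4.12 (cv2) and the standard library are available. Lean on these libraries where they do the work, as an engineer would, in place of code of your own. Each camera call takes 0.05 s, during which the arm holds its last target.

### The job

Clear the box of staples off the carousel's turntable into the black pen tray, then fit the round blue stamp rack on the hub, turned so that its three holes drop over the three studs and it lies fully home and flat on the turntable. With the rack home and no stamp in it yet, press the red lock pedal right down to its stop for a moment and let it come up again. Then stand every rubber stamp upright in the rack, each down in a pocket of its own, and leave everything else on the desk where it is.

Things in the scene. Friction and masses are not known exactly. Their poses are not given: they have to be found in the camera images.
- rack_knob (a point): The stamp rack: loose round blue plate, 210 across, 10 thick, 0.4 kg, lying flat, with a white block knob to hold it by: 36 (x) by 48 (y), flat upright sides, from 10 to 44 above the rack's underside; grip it across the 36. This point: mid knob, on the rack's axis, 30 above the underside; z up. A 23 mm bore from below, 23 deep, takes the hub. Four white-walled pockets stand on it.
- rack_hole0 (a point): Lower mouth of the first of three 12 mm holes right through the rack plate, on a circle of 40 radius about its axis, at 0, 120 and 240 degrees from the rack's x axis (counter-clockwise from above).
- pocket0 (a point): Middle of the floor of rack pocket 0, 78 from the rack's axis at 45 degrees from the rack's x axis. The pocket is square, 46 x 46 inside, sides radial and tangential, walls 3 thick and 12 high above the floor; the floor is the plate's top face, 10 above the rack's underside.
- pocket1 (a point): Middle of the floor of rack pocket 1, 78 from the rack's axis at 135 degrees from the rack's x axis. The pocket is square, 46 x 46 inside, sides radial and tangential, walls 3 thick and 12 high above the floor; the floor is the plate's top face, 10 above the rack's underside.
- pocket2 (a point): Middle of the floor of rack pocket 2, 78 from the rack's axis at 225 degrees from the rack's x axis. The pocket is square, 46 x 46 inside, sides radial and tangential, walls 3 thick and 12 high above the floor; the floor is the plate's top face, 10 above the rack's underside.
- pocket3 (a point): Middle of the floor of rack pocket 3, 78 from the rack's axis at 315 degrees from the rack's x axis. The pocket is square, 46 x 46 inside, sides radial and tangential, walls 3 thick and 12 high above the floor; the floor is the plate's top face, 10 above the rack's underside.
- turntable_top (a point): The carousel, fixed to the desk: middle of the upper face of its grey turntable, 192 across, 20 above the desk; it does not turn. A steel hub, 20 across, rises here 20 above the face, its upper 4 tapered. The seated rack's underside lies on this face; with the holes off the studs it rests 12 higher.
- stud0 (a point): Tip of the first of three brass studs on the turntable, 8 across and 12 tall, on a circle of 40 radius about the hub, at 0, 120 and 240 degrees from the turntable's x axis (counter-clockwise from above). The rack fits any of the three ways round.
- pedal (a joint): Angle of the red lock pedal of the carousel, rad: 0 up (at rest), 0.28 fully down at its stop. It is sprung and comes up again by itself; about 3 N on the pad starts it and 9 N holds it at the stop.
- pedal_pad (a point): Upper face of the red lock pedal where it is pressed, 40 above the desk at rest, 167 from the hub's axis. The pedal plate is 50 wide and reaches from 45 inside this point (its hinge, towards the hub, 36 above the desk) to 20 outside it; y points outward, away from the hub. Fully down this point is 12 mm lower.
- stamp0_mid (a point): Rubber stamp with a red handle, loose, standing upright, not always there: a round foot 40 across and 18 tall, above it a round handle 26 across (narrower just above the foot) up to 62 above its underside; about 90 g. This point is on its axis, 31 above its underside; z is up.
- stamp1_mid (a point): Rubber stamp with a green handle, loose, standing upright, not always there: a round foot 40 across and 18 tall, above it a round handle 26 across (narrower just above the foot) up to 62 above its underside; about 90 g. This point is on its axis, 31 above its underside; z is up.
- stamp2_mid (a point): Rubber stamp with a yellow handle, loose, standing upright, not always there: a round foot 40 across and 18 tall, above it a round handle 26 across (narrower just above the foot) up to 62 above its underside; about 90 g. This point is on its axis, 31 above its underside; z is up.
- stamp3_mid (a point): Rubber stamp with a dark wooden handle, loose, standing upright, not always there: a round foot 40 across and 18 tall, above it a round handle 26 across (narrower just above the foot) up to 62 above its underside; about 90 g. This point is on its axis, 31 above its underside; z is up.
- staples_mid (a point): Cardboard box of staples with an orange band, loose, 70 g, 30 (x) by 56 (y) by 36 tall, standing on the turntable at the start. This point is its centre.
- tray_in (a point): The black open pen tray, fixed, empty: middle of its inner floor, 4 above the desk; inside 92 (x) by 152 (y), walls 4 thick, rim 28 above the desk.
- phone: Bystander: dark phone, 74 x 155 x 9; middle of its underside. To be left where it is.
- mouse: Bystander: red computer mouse, 100 x 60 x 32; middle of its underside. To be left where it is.
- calculator: Bystander: pink calculator, 150 x 100 x 18; middle of its underside. To be left where it is.
- bottle: Bystander: clear bottle with a green cap, 64 across, 200 tall; middle of its underside. To be left where it is.
- highlighter: Bystander: yellow highlighter lying flat, 118 long, 16 wide; middle of its underside. To be left where it is.
- glue: Bystander: white glue stick with a red cap, 29 across, standing, 90 tall; middle of its underside. To be left where it is.
- earbuds: Bystander: black earbud case, 60 x 50 x 26; middle of its underside. To be left where it is.
- tape: Bystander: clear roll of tape lying flat, 96 across, 24 tall; middle of its underside. To be left where it is.

How it is judged:
By the outcome, as a careful person would: the job done as asked, in the order asked, and still so for the second after the job is handed in, with the robot touching nothing.
Of stamp0, stamp1, stamp2, stamp3 only 2 to 4 are there at a start; the rules pass over those that are not, and their reading is None.
At some moment in a run one of rack, stamp0, stamp1, stamp2, stamp3 may be knocked a few centimetres aside while the robot is not near it.
It also fails if it takes over 210 s, if anything falls off the work surface, if the arm or the gripper's body presses on something with over 40 N, if the wrist force passes 120 N, or if a joint passes its speed limit or range.

## Working session

There is one attempt and no reset: what is moved stays moved. The work goes in short steps, Python scripts to look and compute and a tool call to move; the robot and the scene stay as the last step left them, time stands still between calls to the robot, and variables do not carry over. Pictures are saved under pics/ and viewed, and the job is handed in when it is done.

Besides the shell and the picture viewer there is one more tool, called after "Call:" by a JSON object that holds its "fn" and its "kwargs". jog_arm: Moves the arm, as the interface text tells. Its arguments: {"type":"object","properties":{"targets":{"type":"array"},"fingers":{"type":"number"},"grip_force":{"type":"number"}},"required":["targets"]}

```bash
ls; mkdir -p pics; python3 - <<'E'
from rig import ctrl
import cv2
print(ctrl.sense())
for n in ["scene","side","wrist"]:
    c=ctrl.capture(n); cv2.imwrite(f"pics/{n}0.png",c["img"][:,:,::-1])
    print(n,c["intrinsics"], c.get("T",c.get("mount")), [k for k in c])
E
```

```text
pics
{'time_s': 0.0, 'joints': array([-1.39836493e+00,  3.13440453e-01,  1.49847662e+00, -3.61464828e-05,
        1.33103010e+00, -2.23353728e-01]), 'dq': array([-1.07428010e-03, -1.34786447e-03, -1.31260800e-03,  4.83142137e-04,
       -1.24087731e-03, -8.84926607e-05]), 'tau': array([-3.49022093e-04, -4.12269831e+01, -2.59742296e+01, -2.31042031e-04,
        4.14993876e-03,  1.67673278e-05]), 'eef_pos': array([ 202.36236993, -484.15130127,  247.72507713]), 'ee_rot': array([ 0.58888341, -0.58820624,  0.39227608, -0.39159829]), 'force': array([0.38160887, 0.08684826, 0.7098059 ]), 'wrist_torque': array([-0.00782813, -0.07215266,  0.02389477]), 'grip_width': 1.0009324140788907}
scene [[423.70135977   0.         311.64665808]
 [  0.         423.70135977 192.25199347]
 [  0.           0.           1.        ]] [[ 4.96886044e-01 -6.65896535e-01  5.56494443e-01  1.19374622e+03]
 [ 8.67809077e-01  3.83793768e-01 -3.15610121e-01 -3.58177007e+02]
 [-3.41541309e-03  6.39753193e-01  7.68572825e-01  9.96677254e+02]
 [ 0.00000000e+00  0.00000000e+00  0.00000000e+00  1.00000000e+00]] ['img', 'int
[... 175 characters left out ...]
4e-01 -5.11333767e-01 -4.13128210e+02]
 [-7.05858262e-01 -4.88887784e-01  5.12594234e-01  9.49972847e+02]
 [-5.59418441e-04  7.24026766e-01  6.89771651e-01  1.34015313e+03]
 [ 0.00000000e+00  0.00000000e+00  0.00000000e+00  1.00000000e+00]] ['img', 'intrinsics', 'T']
wrist [[309.70691629   0.         317.76552717]
 [  0.         309.70691629 198.47390881]
 [  0.           0.           1.        ]] [[ 9.99998525e-01  1.71687838e-03 -5.54297246e-05 -6.01607645e-01]
 [-5.06116111e-04  2.63645213e-01 -9.64619586e-01 -1.26140910e+02]
 [-1.64152073e-03  9.64618191e-01  2.63645693e-01  6.71227807e+01]
 [ 0.00000000e+00  0.00000000e+00  0.00000000e+00  1.00000000e+00]] ['img', 'intrinsics', 'mount']
```

View pics/scene0.png

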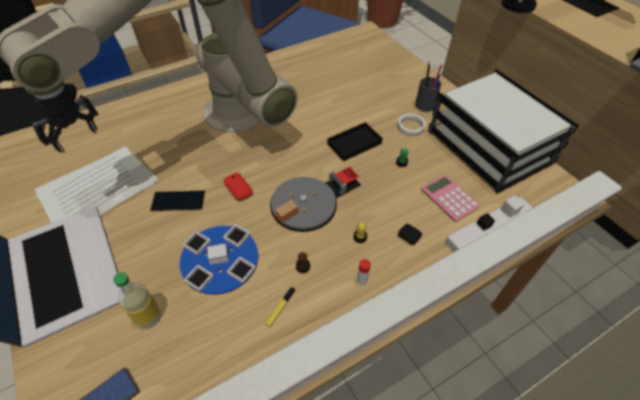

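View pics/side0.png

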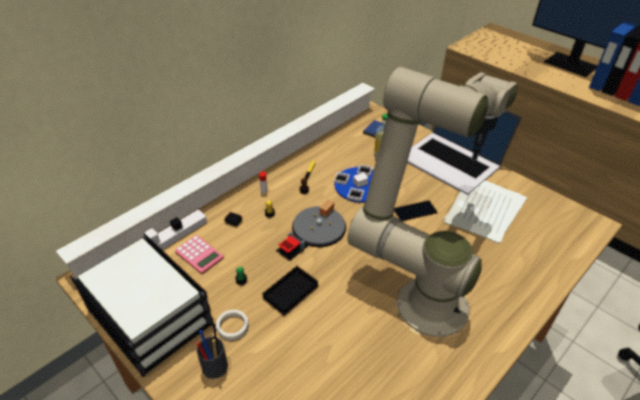

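View pics/wrist0.png

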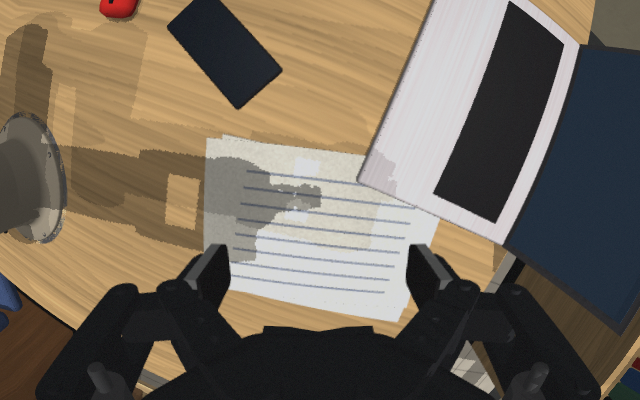

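```bash
cat > h.py <<'E'
from rig import ctrl
import numpy as np, cv2
from scipy.spatial.transform import Rotation as Ro
def R(s): 
    q=s["ee_rot"]; return Ro.from_quat([q[1],q[2],q[3],q[0]]).as_matrix()
class Cam: pass
def cap(n,save=None):
    s=ctrl.sense(); c=ctrl.capture(n); k=Cam(); k.n=n; k.K=c["intrinsics"]; k.img=c["img"]; k.s=s
    if n=="wrist":
        T=np.eye(4); T[:3,:3]=R(s); T[:3,3]=s["eef_pos"]; k.T=T@c["mount"]
    else: k.T=c["T"]
    if save: cv2.imwrite("pics/"+save,k.img[:,:,::-1])
    return k
def ray(k,uv):
    x=(uv[0]-k.K[0,2])/k.K[0,0]; y=(uv[1]-k.K[1,2])/k.K[1,1]
    if k.n=="wrist":
        th=np.hypot(x,y); sc=np.sin(th)/max(th,1e-9); d=np.array([x*sc,-y*sc,-np.cos(th)])
    else: d=np.array([x,-y,-1.])
    d=k.T[:3,:3]@d; return k.T[:3,3],d/np.linalg.norm(d)
def atz(k,uv,z):
    o,d=ray(k,uv); return o+d*(z-o[2])/d[2]
def proj(k,P):
    P=np.atleast_2d(P); p=(P-k.T[:3,3])@k.T[:3,:3]; x,y,z=p[:,0],-p[:,1],-p[:,2]
    if k.n=="wrist":
        r=np.hypot(x,y); th=np.arctan2(r,z); sc=th/np.maximum(r,1e-9); return np.c_[k.K[0,0]*x*sc+k.K[0,2],k.K[1,1]*y*sc+k.K[1,2]]
    return np.c_[k.K[0,0]*x/z+k.K[0,2],k.K[1,1]*y/z+k.K[1,2]]
def tri(rs):
    A=np.zeros((3,3));b=np.zeros(3)
    for o,d in rs:
        M=np.eye(3)-np.outer(d,d);A+=M;b+=M@o
    p=np.linalg.solve(A,b); return p,[np.linalg.norm((np.eye(3)-np.outer(d,d))@(p-o)) for o,d in rs]
def yaw(s=None):
    s=s or ctrl.sense(); x=R(s)[:,0]; return np.degrees(np.arctan2(x[1],x[0]))
def to(P,yawdeg=None):
    "offset(m) in tool axes to TCP goal P mm; yaw in rad to put jaw axis at yawdeg (mod 180)"
    s=ctrl.sense(); r=R(s); o=r.T@(np.asarray(P,float)-s["eef_pos"])/1000
    out=[np.round(o,4)]
    if yawdeg is not None:
        d=(yawdeg-yaw(s)+90)%180-90
        out.append(np.round(-np.radians(d)*1,3))  # tool y down: +turn about y = -world z
        out.append("alt %.3f j6 %.2f"%(-np.radians(d-np.sign(d)*180),s["joints"][5]))
    print("t %.1f"%s["time_s"],"pos",s["eef_pos"].round(1),"yaw %.1f"%yaw(s),"->",*out)
NM=["rack_knob","rack_hole0","pocket0","pedal","pedal_pad","stamp0_mid","stamp1_mid","stamp2_mid","stamp3_mid","staples_mid","tray_in","turntable_top","stud0","phone","mouse","calculator","bottle","highlighter","glue","earbuds","tape"]
E
python3 - <<'E'
from h import *
s=ctrl.sense(); print(R(s).round(3),yaw(s))
ks={n:cap(n) for n in("scene","side")}
for t in NM:
    for n in ks:
        try:
            b=ctrl.boxes_of(n,t)
            print(t,n,[(np.round(x["box"],0).tolist(),round(x["score"],2)) for x in b[:3]])
        except Exception as e: print(t,n,e)
print(ctrl.sense()["time_s"])
E
```

```text
[[ 0.386 -0.     0.923]
 [-0.923  0.001  0.386]
 [-0.001 -1.     0.   ]] -67.3247751680146
rack_knob scene [([178.0, 224.0, 260.0, 295.0], 0.77)]
rack_knob side [([333.0, 165.0, 374.0, 207.0], 0.97)]
rack_hole0 scene [([180.0, 224.0, 254.0, 292.0], 0.56), ([294.0, 251.0, 311.0, 273.0], 0.47), ([270.0, 174.0, 338.0, 232.0], 0.19)]
rack_hole0 side [([336.0, 166.0, 374.0, 202.0], 0.75)]
pocket0 scene [([179.0, 225.0, 258.0, 294.0], 0.59), ([359.0, 262.0, 369.0, 284.0], 0.22)]
pocket0 side [([334.0, 166.0, 374.0, 202.0], 0.73)]
pedal scene [([330.0, 167.0, 360.0, 186.0], 0.67), ([356.0, 258.0, 374.0, 284.0], 0.44)]
pedal side [([279.0, 234.0, 300.0, 251.0], 0.65), ([261.0, 267.0, 316.0, 313.0], 0.63)]
pedal_pad scene [([329.0, 167.0, 359.0, 184.0], 0.82)]
pedal_pad side [([279.0, 236.0, 300.0, 252.0], 0.79)]
stamp0_mid scene []
stamp0_mid side [([332.0, 162.0, 376.0, 203.0], 0.52), ([294.0, 205.0, 345.0, 247.0], 0.22)]
stamp1_mid scene [([393.0, 150.0, 409.0, 168.0], 0.71)]
stamp1_mid side [([237.0, 266.0, 248.0, 287.0], 0.51)]
stamp2_mid scene [([354.0, 226.0, 364.0, 243.0], 0.55), ([27
[... 1270 characters left out ...]
([227.0, 171.0, 254.0, 204.0], 0.68), ([111.0, 270.0, 160.0, 330.0], 0.64)]
bottle side [([371.0, 112.0, 387.0, 156.0], 0.46)]
highlighter scene [([180.0, 221.0, 259.0, 294.0], 0.63), ([265.0, 283.0, 296.0, 324.0], 0.6)]
highlighter side []
glue scene [([359.0, 259.0, 372.0, 283.0], 0.51), ([114.0, 272.0, 162.0, 330.0], 0.35)]
glue side [([257.0, 172.0, 265.0, 189.0], 0.63), ([321.0, 198.0, 333.0, 216.0], 0.47), ([282.0, 235.0, 299.0, 249.0], 0.37)]
earbuds scene [([395.0, 223.0, 422.0, 246.0], 0.57)]
earbuds side [([226.0, 213.0, 243.0, 223.0], 0.61)]
tape scene [([398.0, 112.0, 425.0, 140.0], 0.73)]
tape side [([220.0, 312.0, 248.0, 341.0], 0.63), ([335.0, 166.0, 372.0, 202.0], 0.33)]
2.35
```

```bash
python3 - <<'E'
from h import *
k=cap("scene"); d=cap("side")
P=[("turntable",(304,202.5),(319,226),20),("rack",(219,259),(354,184),10),("knob",(217,253),(360,179),40),("staples",(288,210),(327,210),38),("pad",(346,176),(290,243),40),("tray",(356,141),(290,290),4),
("green top",(404,151),(240,269),60),("yellow top",(361,225),(269,204),60),("wood top",(303,255),(306,179),60),("glue top",(365,263),(263,174),90),("mouse",(238,186),None,15),("phone",(178,201),(416,210),5),("bottlecap",(122,279),(384,116),200),("highl",(280,306),(311,168),8),("earb",(410,234),(233,219),20),("tape",(411,125),(232,325),12)]
for n,a,b,z in P:
    print(n,"scene",atz(k,a,z).round(0)[:2], "side" ,b and atz(d,b,z).round(0)[:2], b and tri([ray(k,a),ray(d,b)])[0].round(0))
E
```

```text
turntable scene [509.   4.] side [493.  16.] [501.   8.   8.]
rack scene [ 557. -284.] side [ 566. -258.] [ 564. -274.    6.]
knob scene [ 557. -284.] side [ 547. -270.] [ 553. -281.   31.]
staples scene [523. -55.] side [518. -51.] [520. -54.  34.]
pad scene [497. 157.] side [492. 161.] [495. 159.  36.]
tray scene [354. 292.] side [365. 281.] [361. 286.  12.]
green top scene [514. 360.] side [510. 366.] [512. 364.  56.]
yellow top scene [682.  85.] side [676.  94.] [680.  89.  54.]
wood top scene [686. -97.] side [ 681. -103.] [ 683. -100.   60.]
glue top scene [798.  15.] side [794.  18.] [797.  16.  88.]
mouse scene [ 349. -138.] side None None
phone scene [ 305. -315.] side [ 301. -316.] [ 303. -316.    3.]
bottlecap scene [ 624. -492.] side [ 620. -485.] [ 623. -492.  197.]
highl scene [ 757. -203.] side [ 762. -210.] [ 758. -205.   13.]
earb scene [753. 204.] side [743. 215.] [750. 210.  12.]
tape scene [389. 497.] side [389. 502.] [389. 500.  10.]
```

```bash
python3 -c "
from h import *
to([480,-30,300],-90)"
```

```text
t 2.5 pos [ 202.4 -484.4  248.3] yaw -67.3 -> [-0.3123 -0.0517  0.4313] 0.396 alt -2.746 j6 -0.22
```

Call:
{"fn": "jog_arm", "kwargs": {"targets": [{"offset": [-0.312, -0.052, 0.431], "yaw": 0.396}, {"offset": [-0.312, -0.052, 0.431], "yaw": 0.396}, {"offset": [-0.312, -0.052, 0.431], "yaw": 0.396}, {"offset": [-0.312, -0.052, 0.431], "yaw": 0.396}, {"offset": [-0.312, -0.052, 0.431], "yaw": 0.396}, {"offset": [-0.312, -0.052, 0.431], "yaw": 0.396}, {"offset": [-0.312, -0.052, 0.431], "yaw": 0.396}, {"offset": [-0.312, -0.052, 0.431], "yaw": 0.396}, {"offset": [-0.312, -0.052, 0.431], "yaw": 0.396}, {"offset": [-0.312, -0.052, 0.431], "yaw": 0.396}, {"offset": [-0.312, -0.052, 0.431], "yaw": 0.396}, {"offset": [-0.312, -0.052, 0.431], "yaw": 0.396}]}}

```text
time_s: 3.45
eef_pos: [460.7, -60.5, 297.1]
ee_rot: [-0.5, 0.5, -0.5, 0.5]
force: [0.7, -1.9, -0.6]
grip_width: 0.998
```

```bash
python3 - <<'E'
from h import *
ctrl.capture("scene");ctrl.capture("scene")
k=cap("wrist","w1.png"); print(k.s["eef_pos"],yaw(k.s))
s2=ctrl.sense(); print(s2["eef_pos"])
print(proj(k,[[500,0,20],[520,-54,56],[555,-280,10]]))
E
```

```text
[461.84703494 -58.24274322 297.13291324] -89.62637129584142
[460.82644041 -60.48549679 296.69714479]
[[273.93845407 138.43476036]
 [315.08812759 123.55473314]
 [473.31809611 105.85837948]]
```

View pics/w1.png

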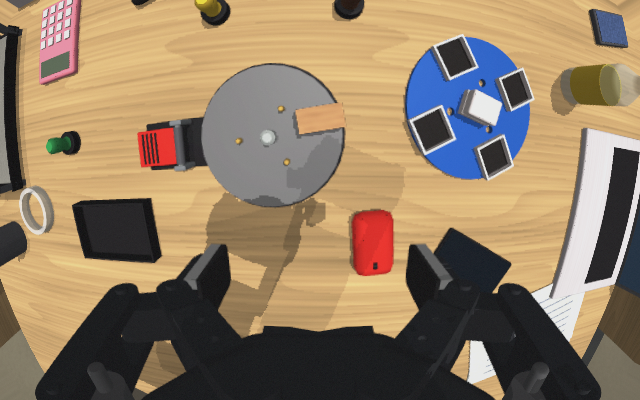

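```bash
python3 - <<'E'
import cv2,numpy as np
im=cv2.imread("pics/w1.png")
cv2.imwrite("pics/w1a.png",cv2.resize(im[60:210,200:350],None,fx=4,fy=4,interpolation=cv2.INTER_CUBIC))
cv2.imwrite("pics/w1b.png",cv2.resize(im[30:185,400:540],None,fx=3.8,fy=3.8,interpolation=cv2.INTER_CUBIC))
E
```

```text
(no output)
```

View pics/w1a.png

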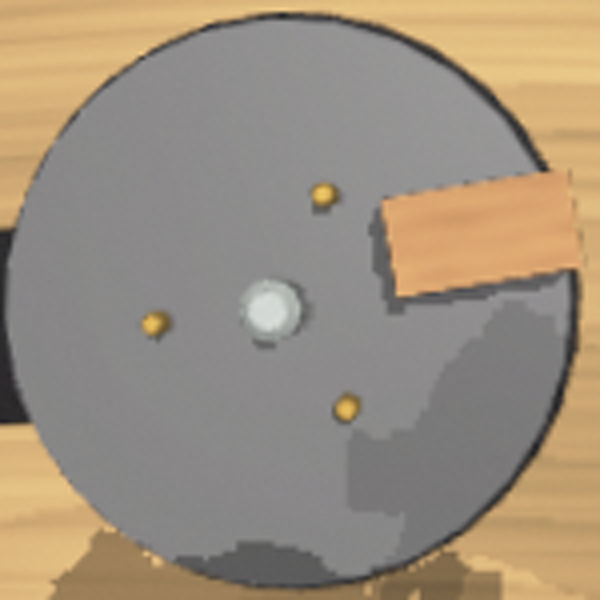

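View pics/w1b.png

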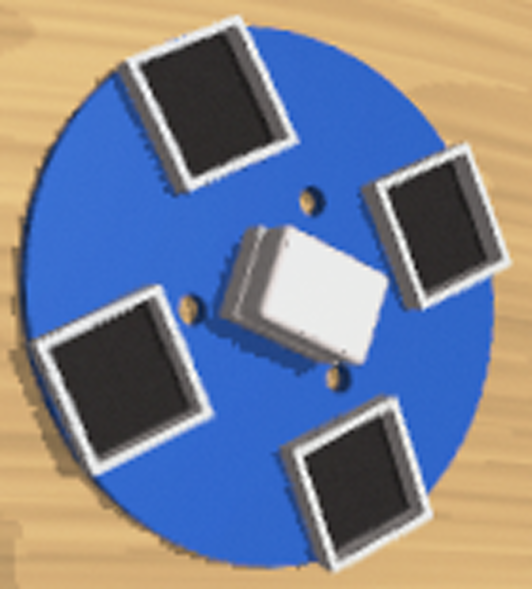

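```bash
python3 - <<'E'
from h import *
k=cap("wrist")
f=lambda u:(200+(u[0]+.5)/4-.5,60+(u[1]+.5)/4-.5)
st=np.array([atz(k,f(u),31) for u in[(323,193),(153,322),(346,408)]])
print(k.s["eef_pos"],st.round(1)); c=st.mean(0);print("hub",c, atz(k,f((269,309)),40))
print([np.hypot(*(p-c)[:2]).round(1) for p in st],[np.degrees(np.arctan2(*(p-c)[1::-1])).round(1) for p in st])
b=np.array([atz(k,f(u),56) for u in[(381,201),(567,172),(580,265),(399,297)]]);print(b.round(1),b.mean(0))
for i in range(4):
    e=b[(i+1)%4]-b[i]; print(np.linalg.norm(e).round(1),np.degrees(np.arctan2(e[1],e[0])).round(1))
E
```

```text
[460.82644041 -60.48549679 296.69714479] [[538.3 -12.8  31. ]
 [498.4  43.2  31. ]
 [469.5 -19.3  31. ]]
hub [502.1014048    3.72126716  31.        ] [502.29967337   3.45301505  40.        ]
[np.float64(39.8), np.float64(39.7), np.float64(39.9)] [np.float64(-24.5), np.float64(95.3), np.float64(-144.7)]
[[535.  -32.8  56. ]
 [543.8 -87.2  56. ]
 [516.2 -91.3  56. ]
 [506.5 -38.   56. ]] [525.37998633 -62.3339479   56.        ]
55.1 -80.8
27.8 -171.5
54.2 100.4
29.0 10.3
```

```bash
python3 - <<'E'
import cv2,numpy as np
im=cv2.imread("pics/w1.png")
cv2.imwrite("pics/w1c.png",cv2.resize(im[110:270,60:215],None,fx=3.7,fy=3.7,interpolation=cv2.INTER_CUBIC))
E
python3 -c "
from h import *
to([525.4,-62.3,150],9.5)"
```

```text
t 3.6 pos [460.2 -62.  296.5] yaw -89.9 -> [0.0004 0.1464 0.0652] 1.407 alt -1.734 j6 1.18
```

View pics/w1c.png

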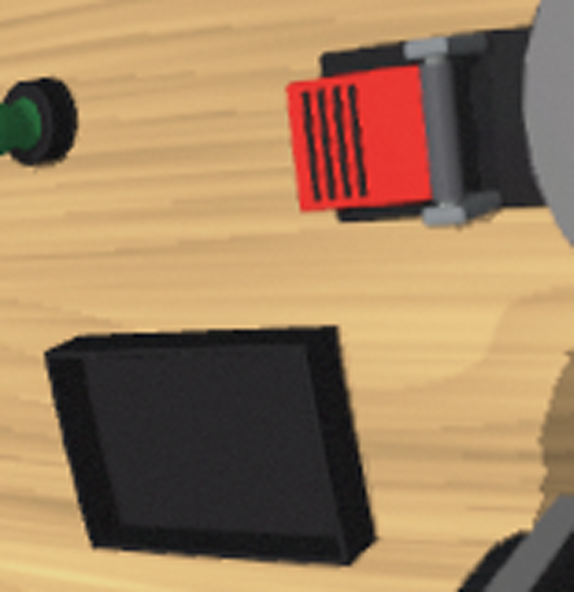

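```bash
python3 - <<'E'
from h import *
k=cap("wrist")
f=lambda u:(60+(u[0]+.5)/3.7-.5,110+(u[1]+.5)/3.7-.5)
b=np.array([atz(k,f(u),28) for u in[(47,353),(305,347),(350,563),(95,547)]]);print(b.round(1),b.mean(0))
for i in range(4):
    e=b[(i+1)%4]-b[i]; print(np.linalg.norm(e).round(1),np.degrees(np.arctan2(e[1],e[0])).round(1))
p=np.array([atz(k,f(u),40) for u in[(289,86),(302,211),(433,202),(425,66)]]);print(p.round(1))
h=np.array([502.1,3.6]);e0=p[:2].mean(0)[:2]; print("outer edge mid",e0,np.hypot(*(e0-h)),np.degrees(np.arctan2(*(e0-h)[::-1])))
E
```

```text
[[407.5 356.3  28. ]
 [411.5 200.4  28. ]
 [315.3 197.1  28. ]
 [309.9 353.4  28. ]] [361.0455831  276.81683524  28.        ]
156.0 -88.5
96.2 -178.0
156.3 92.0
97.6 1.7
[[516.3 187.2  40. ]
 [468.6 185.9  40. ]
 [470.  127.6  40. ]
 [519.3 127.3  40. ]]
outer edge mid [492.45989576 186.5774851 ] 183.2312518765822 93.0158196818074
```

Call:
{"fn": "jog_arm", "kwargs": {"targets": [{"offset": [0, 0.146, 0.065], "yaw": -1.734}, {"offset": [0, 0.146, 0.065], "yaw": -1.734}, {"offset": [0, 0.146, 0.065], "yaw": -1.734}, {"offset": [0, 0.146, 0.065], "yaw": -1.734}, {"offset": [0, 0.146, 0.065], "yaw": -1.734}, {"offset": [0, 0.146, 0.065], "yaw": -1.734}, {"offset": [0, 0.146, 0.065], "yaw": -1.734}, {"offset": [0, 0.146, 0.065], "yaw": -1.734}, {"offset": [0, 0.146, 0.065], "yaw": -1.734}, {"offset": [0, 0.146, 0.065], "yaw": -1.734}, {"offset": [0, 0.146, 0.065], "yaw": -1.734}, {"offset": [0, 0.146, 0.065], "yaw": -1.734}], "fingers": 0.06}}

```text
time_s: 4.7
eef_pos: [524.2, -64.8, 150.3]
ee_rot: [-0.707, 0.707, -0.024, 0.024]
force: [0.1, 0.3, -0.3]
grip_width: 0.707
```

```bash
python3 - <<'E'
from h import *
k=cap("wrist","w2.png")
to([525.4,-62.3,44],9.5)
E
```

```text
t 4.8 pos [524.2 -64.7 150.4] yaw -3.4 -> [0.0011 0.1064 0.0025] -0.226 alt 2.916 j6 -0.28
```

View pics/w2.png

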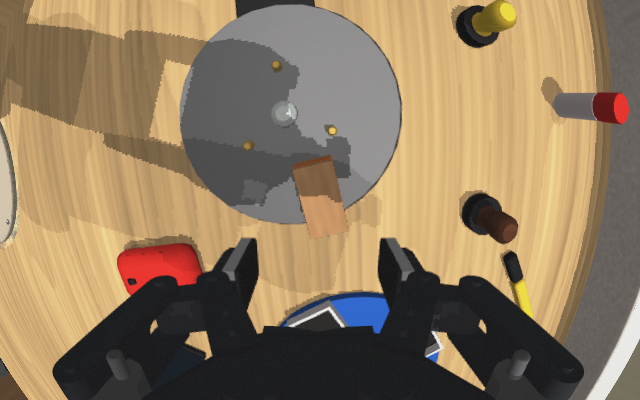

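```bash
python3 - <<'E'
from h import *
k=cap("wrist")
print(atz(k,(284.5,112),40)[:2],[atz(k,u,31)[:2].round(1) for u in((276,64.5),(332,130.5),(248,146))])
print([atz(k,u,56)[:2].round(1) for u in((293,164),(330,156),(347,231),(312,238))])
E
```

```text
[503.47337175   7.13317109] [array([498.3,  46.1]), array([538.9,  -9.9]), array([470.8, -17.4])]
[array([508.5, -30.9]), array([535.4, -26.8]), array([545.4, -84.9]), array([518.3, -88.9])]
```

Call:
{"fn": "jog_arm", "kwargs": {"targets": [{"offset": [0.001, 0.04, 0.0025], "yaw": -0.12}, {"offset": [0.001, 0.07, 0.0025], "yaw": -0.226}, {"offset": [0.001, 0.09, 0.0025], "yaw": -0.226}, {"offset": [0.001, 0.106, 0.0025], "yaw": -0.226}, {"offset": [0.001, 0.106, 0.0025], "yaw": -0.226}, {"offset": [0.001, 0.106, 0.0025], "yaw": -0.226}]}}

```text
time_s: 5.3
eef_pos: [525.1, -62.9, 44.4]
ee_rot: [0.705, -0.705, -0.052, 0.053]
force: [-0.3, -0.7, 1.2]
grip_width: 0.703
```

```bash
python3 - <<'E'
from h import *
to([525.4,-62.3,44],9.5);print(ctrl.sense()["force"])
k=cap("wrist","w3.png")
E
```

```text
t 5.3 pos [525.1 -62.9  44.4] yaw 8.6 -> [0.0004 0.0004 0.0006] -0.016 alt 3.125 j6 -0.49
[-0.30279316 -0.72970477  1.15247969]
```

View pics/w3.png

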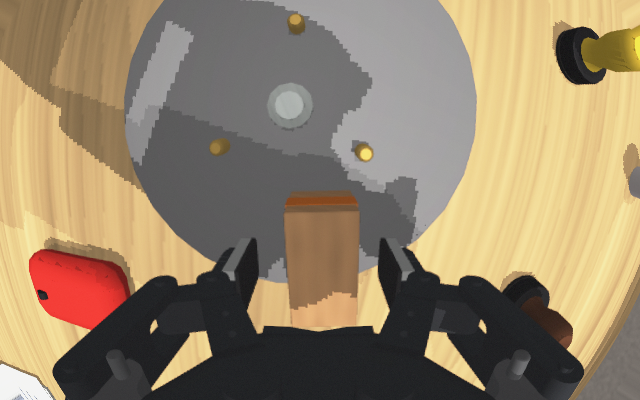

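Call:
{"fn": "jog_arm", "kwargs": {"targets": [{"offset": [0.0, 0, 0], "yaw": -0.016}, {"offset": [0, 0, 0], "yaw": -0.016}, {"offset": [0, 0, 0], "yaw": -0.016}, {"offset": [0, 0, 0], "yaw": -0.016}, {"offset": [0, 0, 0], "yaw": -0.016}, {"offset": [0, 0, 0], "yaw": -0.016}], "fingers": 0.02, "grip_force": 25}}

```text
time_s: 5.85
eef_pos: [526.3, -63.3, 46.5]
ee_rot: [-0.704, 0.705, 0.059, -0.058]
force: [-2.0, -1.9, 6.9]
grip_width: 0.347
```

```bash
python3 - <<'E'
from h import *
k=cap("wrist","w4.png"); print(k.s["eef_pos"],k.s["grip_width"]*85.4,yaw(k.s))
print(atz(k,(289,104),40)[:2],[atz(k,u,31)[:2].round(1) for u in((296,19),(365,153),(219,147))])
E
```

```text
[526.3415805  -63.30567353  46.45350612] 29.664064688072287 9.523522652311378
[502.74622416   6.1969136 ] [array([498.3,  46.7]), array([539.9, -10. ]), array([471.8, -17.8])]
```

View pics/w4.png

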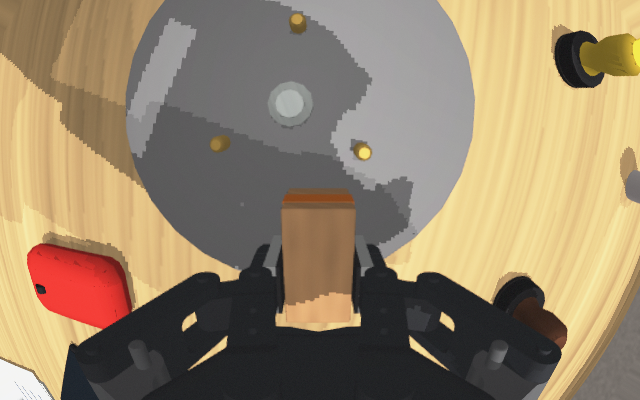

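```bash
python3 -c "
from h import *
to([361,277,110],92)"
```

```text
t 5.9 pos [526.3 -63.3  46.4] yaw 9.5 -> [-0.1066 -0.0645  0.3629] -1.44 alt 1.702 j6 -0.51
```

Call:
{"fn": "jog_arm", "kwargs": {"targets": [{"offset": [0, -0.035, 0], "yaw": 0}, {"offset": [0, -0.064, 0], "yaw": 0}, {"offset": [-0.107, -0.064, 0.363], "yaw": -1.44}, {"offset": [-0.107, -0.064, 0.363], "yaw": -1.44}, {"offset": [-0.107, -0.064, 0.363], "yaw": -1.44}, {"offset": [-0.107, -0.064, 0.363], "yaw": -1.44}, {"offset": [-0.107, -0.064, 0.363], "yaw": -1.44}, {"offset": [-0.107, -0.064, 0.363], "yaw": -1.44}, {"offset": [-0.107, -0.064, 0.363], "yaw": -1.44}, {"offset": [-0.107, -0.064, 0.363], "yaw": -1.44}, {"offset": [-0.107, -0.064, 0.363], "yaw": -1.44}, {"offset": [-0.107, -0.064, 0.363], "yaw": -1.44}]}}

```text
time_s: 6.9
eef_pos: [357.4, 281.5, 109.9]
ee_rot: [-0.534, 0.535, 0.463, -0.462]
force: [0.5, -1.3, -0.2]
grip_width: 0.346
```

```bash
python3 -c "
from h import *
cap('wrist','w5.png')
to([361,277,32],92)"
```

```text
t 7.0 pos [358.6 279.9 109.9] yaw 82.2 -> [-0.0025  0.0779 -0.0026] -0.171 alt 2.971 j6 -1.03
```

View pics/w5.png

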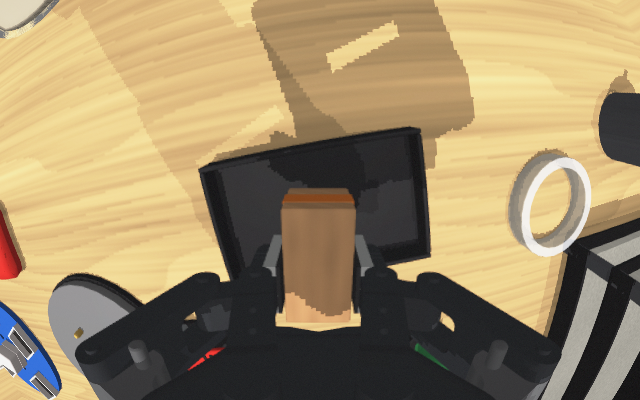

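Box held, tray below at cols 205–430. Lower it.

Call:
{"fn": "jog_arm", "kwargs": {"targets": [{"offset": [-0.0025, 0, -0.003], "yaw": -0.12}, {"offset": [-0.0025, 0.02, -0.003], "yaw": -0.171}, {"offset": [-0.0025, 0.045, -0.003], "yaw": -0.171}, {"offset": [-0.0025, 0.065, -0.003], "yaw": -0.171}, {"offset": [-0.0025, 0.078, -0.003], "yaw": -0.171}, {"offset": [-0.0025, 0.078, -0.003], "yaw": -0.171}, {"offset": [-0.0025, 0.078, -0.003], "yaw": -0.171}]}}

```text
time_s: 7.53
eef_pos: [361.8, 276.3, 31.9]
ee_rot: [-0.491, 0.493, 0.508, -0.508]
force: [-0.4, -0.3, 0.1]
grip_width: 0.347
```

Call:
{"fn": "jog_arm", "kwargs": {"targets": [{"offset": [0, 0, 0], "yaw": 0}, {"offset": [0, 0, 0], "yaw": 0}, {"offset": [0, 0, 0], "yaw": 0}, {"offset": [0, 0, 0], "yaw": 0}, {"offset": [0, -0.035, 0], "yaw": 0}, {"offset": [0, -0.07, 0], "yaw": 0}, {"offset": [0, -0.11, 0], "yaw": 0}, {"offset": [0, -0.15, 0], "yaw": 0}, {"offset": [0, -0.18, 0], "yaw": 0}], "fingers": 0.055}}

```text
time_s: 8.28
eef_pos: [361.5, 276.7, 215.4]
ee_rot: [-0.491, 0.493, 0.509, -0.507]
force: [1.0, 0.6, 0.2]
grip_width: 0.64
```

```bash
python3 -c "
from h import *
cap('wrist','w6.png')
to([555,-280,280],-60)"
```

```text
t 8.3 pos [363.3 277.6 220.1] yaw 91.8 -> [-0.5632 -0.0593 -0.1744] -0.492 alt 2.650 j6 -1.21
```

View pics/w6.png

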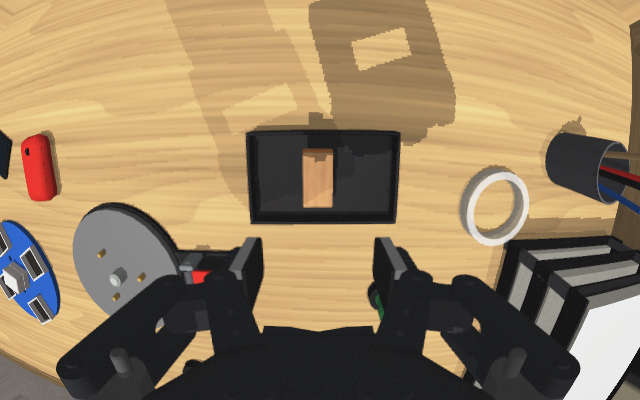

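```bash
python3 -c "
from h import *
to([555,-280,240],-25)"
```

```text
t 8.3 pos [363.3 277.6 220.1] yaw 91.8 -> [-0.5634 -0.0193 -0.1739] -1.102 alt 2.039 j6 -1.21
```

Call:
{"fn": "jog_arm", "kwargs": {"targets": [{"offset": [-0.563, -0.02, -0.174], "yaw": 2.04}, {"offset": [-0.563, -0.02, -0.174], "yaw": 2.04}, {"offset": [-0.563, -0.02, -0.174], "yaw": 2.04}, {"offset": [-0.563, -0.02, -0.174], "yaw": 2.04}, {"offset": [-0.563, -0.02, -0.174], "yaw": 2.04}, {"offset": [-0.563, -0.02, -0.174], "yaw": 2.04}, {"offset": [-0.563, -0.02, -0.174], "yaw": 2.04}, {"offset": [-0.563, -0.02, -0.174], "yaw": 2.04}, {"offset": [-0.563, -0.02, -0.174], "yaw": 2.04}, {"offset": [-0.563, -0.02, -0.174], "yaw": 2.04}, {"offset": [-0.563, -0.02, -0.174], "yaw": 2.04}, {"offset": [-0.563, -0.02, -0.174], "yaw": 2.04}]}}

```text
time_s: 9.33
eef_pos: [525.7, -197.2, 236.3]
ee_rot: [0.708, -0.705, -0.037, 0.031]
force: [1.1, 1.0, 1.3]
grip_width: 0.645
```

```bash
python3 -c "
from h import *
to([555,-280,240],-25)"
```

```text
t 9.3 pos [ 525.7 -197.2  236.3] yaw 5.5 -> [ 0.0212 -0.0038 -0.0852] 0.532 alt -2.609 j6 -0.67
```

Call:
{"fn": "jog_arm", "kwargs": {"targets": [{"offset": [0.021, -0.004, -0.085], "yaw": 0.532}, {"offset": [0.021, -0.004, -0.085], "yaw": 0.532}, {"offset": [0.021, -0.004, -0.085], "yaw": 0.532}, {"offset": [0.021, -0.004, -0.085], "yaw": 0.532}, {"offset": [0.021, -0.004, -0.085], "yaw": 0.532}, {"offset": [0.021, -0.004, -0.085], "yaw": 0.532}], "fingers": 0.065}}

```text
time_s: 9.83
eef_pos: [554.7, -280.0, 239.8]
ee_rot: [0.693, -0.688, 0.151, -0.156]
force: [-0.3, -0.4, 1.2]
grip_width: 0.76
```

```bash
python3 -c "
from h import *
k=cap('wrist','w7.png')
print(k.s['eef_pos'],yaw(k.s))
cv2.imwrite('pics/w7a.png',cv2.resize(k.img[60:300,200:440,::-1],None,fx=2.5,fy=2.5,interpolation=cv2.INTER_CUBIC))"
```

```text
[ 554.66294258 -279.97569894  239.75652046] -25.08953796017223
```

View pics/w7.png

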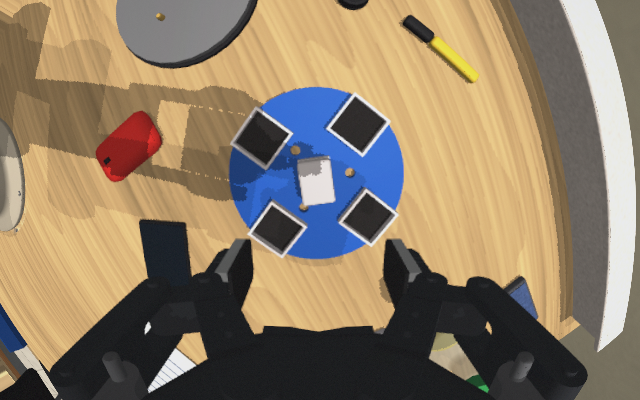

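View pics/w7a.png

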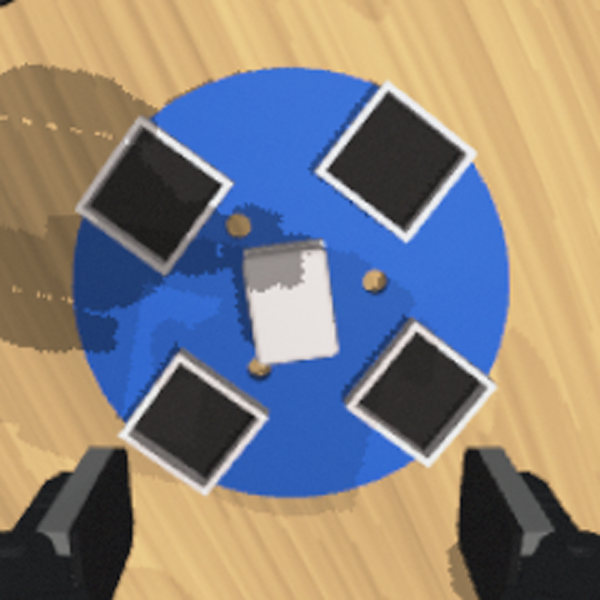

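```bash
python3 - <<'E'
from h import *
from scipy.optimize import least_squares
k=cap("wrist")
f=lambda u:(200+(u[0]+.5)/2.5-.5,60+(u[1]+.5)/2.5-.5)
obs=[];mod=[]
pk=[[(141,116),(233,183),(164,272),(77,208)],[(387,82),(475,154),(407,241),(315,171)],[(180,349),(268,411),(205,493),(121,434)],[(412,319),(495,385),(429,465),(346,401)]]
hl=[(239,225),(375,280),(259,367)]
kn=[(244,251),(325,246),(338,353),(261,364)]
c0=np.mean([atz(k,f(u),22)[:2] for p in pk for u in p],0); print(c0)
M=[]
for a in (45,135,225,315):
    e=np.array([np.cos(np.radians(a)),np.sin(np.radians(a))]);t=np.array([-e[1],e[0]])
    for r in(52,104):
        for q in(-26,26): M.append([*(e*r+t*q),22])
M=np.array(M); 
H=np.array([[40*np.cos(a),40*np.sin(a),10] for a in np.radians([0,120,240])])
KN=np.array([[sx*18,sy*24,44] for sx in(-1,1) for sy in(-1,1)])
def place(P,x):
    c,s=np.cos(x[2]),np.sin(x[2]); Q=P.copy();Q[:,0]=x[0]+c*P[:,0]-s*P[:,1];Q[:,1]=x[1]+s*P[:,0]+c*P[:,1];return Q
def near(A,B): 
    d=np.linalg.norm(A[:,None]-B[None],axis=2); return d.argmin(1)
O=np.array([f(u) for p in pk for u in p]);OH=np.array([f(u) for u in hl]);OK=np.array([f(u) for u in kn])
x=np.array([c0[0],c0[1],np.radians(-25)])
def fit(x,parts):
    for _ in range(5):
        def res(y):
            return np.concatenate([(proj(k,place(m,y))[near(o,proj(k,place(m,x)))]-o).ravel() for m,o in parts])
        x=least_squares(res,x,loss="soft_l1").x
    r=res(x); print(x[:2].round(1),np.degrees(x[2]).round(2),"rms px",np.sqrt((r**2).mean()).round(2)); return x
fit(x,[(M,O)]);fit(x,[(H,OH)]);fit(x,[(KN,OK)]);x=fit(x,[(M,O),(H,OH),(KN,OK)])
to([x[0],x[1],110],np.degrees(x[2]))
E
```

```text
[ 553.57857043 -280.56318022]
[ 553.5 -280.7] -17.33 rms px 0.75
[ 553.6 -280.6] -17.48 rms px 0.23
[ 553.6 -280.6] -25.0 rms px 2.71
[ 553.5 -280.7] -17.34 rms px 0.81
t 9.9 pos [ 554.7 -279.7  240.1] yaw -24.9 -> [-0.0015  0.13   -0.0025] -0.132 alt 3.010 j6 -0.23
```

```bash
python3 -c "
from h import *
to([502,5,255],-25)"
```

```text
t 9.9 pos [ 554.7 -279.7  240.1] yaw -24.9 -> [-0.1675 -0.0141  0.2362] 0.002 alt -3.140 j6 -0.23
```

Call:
{"fn": "jog_arm", "kwargs": {"targets": [{"offset": [-0.168, -0.014, 0.236], "yaw": 0}, {"offset": [-0.168, -0.014, 0.236], "yaw": 0}, {"offset": [-0.168, -0.014, 0.236], "yaw": 0}, {"offset": [-0.168, -0.014, 0.236], "yaw": 0}, {"offset": [-0.168, -0.014, 0.236], "yaw": 0}, {"offset": [-0.168, -0.014, 0.236], "yaw": 0}, {"offset": [-0.168, -0.014, 0.236], "yaw": 0}, {"offset": [-0.168, -0.014, 0.236], "yaw": 0}, {"offset": [-0.168, -0.014, 0.236], "yaw": 0}, {"offset": [-0.168, -0.014, 0.236], "yaw": 0}]}}

```text
time_s: 10.77
eef_pos: [501.5, 4.8, 255.0]
ee_rot: [0.693, -0.688, 0.149, -0.155]
force: [0.4, -0.8, -0.4]
grip_width: 0.761
```

```bash
python3 -c "
from h import *
k=cap('wrist','w8.png')
print(k.s['eef_pos'],yaw(k.s),ctrl.sense()['eef_pos'])
cv2.imwrite('pics/w8a.png',cv2.resize(k.img[60:260,220:420,::-1],None,fx=3,fy=3,interpolation=cv2.INTER_CUBIC))"
```

```text
[501.5238752    4.81146065 254.9522418 ] -24.809652173432944 [501.62449283   4.27458995 254.83811662]
```

View pics/w8a.png

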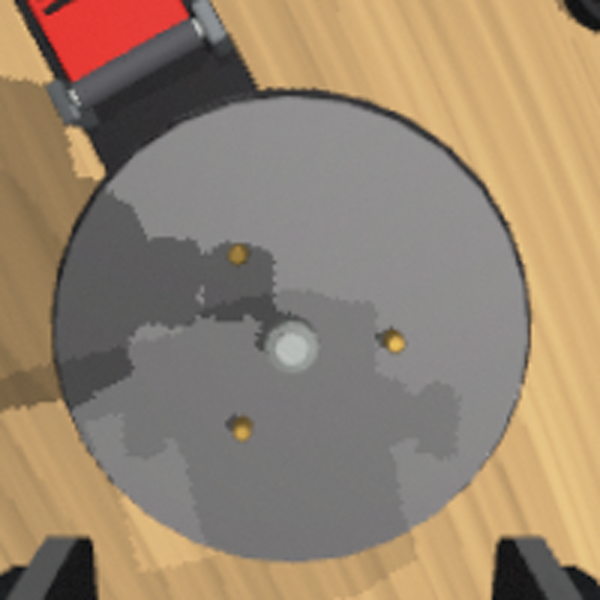

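View pics/w8.png

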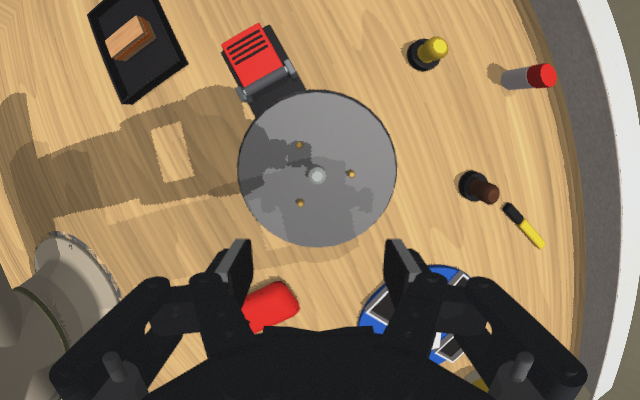

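```bash
python3 - <<'E'
from h import *
k=cap("wrist"); s=k.s
f=lambda u:(220+(u[0]+.5)/3-.5,60+(u[1]+.5)/3-.5)
st=np.array([atz(k,f(u),32) for u in[(238,253),(396,341),(241,427)]])
c=st.mean(0); print(s["eef_pos"],yaw(s),c.round(1),atz(k,f((292,349)),40).round(1))
print([np.hypot(*(p-c)[:2]).round(1) for p in st],[(np.degrees(np.arctan2(*(p-c)[1::-1]))%120).round(2) for p in st])
# hub in tool xz
r=R(s); print("hub rel tool", (r.T@(c-s["eef_pos"])).round(1))
to([553.5,-280.7,110],-17.35)
# stamps
for n,u in(("yellow",(430,51)),("wood",(482,190)),("pedal",(0,0))): print(n,atz(k,u,55).round(0))
E
```

```text
[501.62449283   4.27458995 254.83811662] -24.88681598345651 [503.4   7.2  32. ] [502.8   5.8  40. ]
[np.float64(39.4), np.float64(40.0), np.float64(39.3)] [np.float64(95.81), np.float64(95.2), np.float64(94.74)]
hub rel tool [ -1.1 222.9   1.7]
t 10.9 pos [501.6   4.  254.7] yaw -24.9 -> [ 0.1661  0.1439 -0.2375] -0.132 alt 3.009 j6 0.20
yellow [675.  84.  55.]
wood [677. -89.  55.]
pedal [148. 537.  55.]
```

Call:
{"fn": "jog_arm", "kwargs": {"targets": [{"offset": [0.166, 0.05, -0.237], "yaw": -0.132}, {"offset": [0.166, 0.05, -0.237], "yaw": -0.132}, {"offset": [0.166, 0.05, -0.237], "yaw": -0.132}, {"offset": [0.166, 0.05, -0.237], "yaw": -0.132}, {"offset": [0.166, 0.05, -0.237], "yaw": -0.132}, {"offset": [0.166, 0.05, -0.237], "yaw": -0.132}, {"offset": [0.166, 0.05, -0.237], "yaw": -0.132}, {"offset": [0.166, 0.05, -0.237], "yaw": -0.132}, {"offset": [0.166, 0.1, -0.237], "yaw": -0.132}, {"offset": [0.166, 0.144, -0.237], "yaw": -0.132}, {"offset": [0.166, 0.144, -0.237], "yaw": -0.132}, {"offset": [0.166, 0.144, -0.237], "yaw": -0.132}]}}

```text
time_s: 11.87
eef_pos: [552.0, -280.1, 106.9]
ee_rot: [0.702, -0.696, 0.106, -0.108]
force: [-0.8, -0.4, 1.2]
grip_width: 0.761
```

```bash
python3 -c "
from h import *
k=cap('wrist','w9.png')
to([553.5,-280.7,39],-17.35)"
```

```text
t 11.9 pos [ 553.3 -280.7  110. ] yaw -17.4 -> [-0.0003  0.071  -0.0005] -0.001 alt 3.141 j6 -0.36
```

View pics/w9.png

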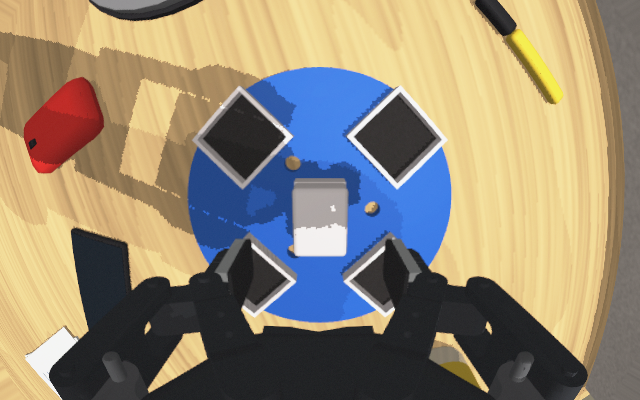

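Call:
{"fn": "jog_arm", "kwargs": {"targets": [{"offset": [0, 0.03, 0], "yaw": 0}, {"offset": [0, 0.055, 0], "yaw": 0}, {"offset": [0, 0.071, 0], "yaw": 0}, {"offset": [0, 0.071, 0], "yaw": 0}, {"offset": [0, 0.071, 0], "yaw": 0}]}}

```text
time_s: 12.33
eef_pos: [554.9, -281.2, 41.3]
ee_rot: [0.701, -0.697, 0.104, -0.11]
force: [1.0, -0.9, 0.2]
grip_width: 0.761
```

Call:
{"fn": "jog_arm", "kwargs": {"targets": [{"offset": [0, 0, 0], "yaw": 0}, {"offset": [0, 0, 0], "yaw": 0}, {"offset": [0, 0, 0], "yaw": 0}, {"offset": [0, 0, 0], "yaw": 0}, {"offset": [0, 0, 0], "yaw": 0}, {"offset": [0, 0, 0], "yaw": 0}], "fingers": 0.025, "grip_force": 60}}

```text
time_s: 12.83
eef_pos: [555.7, -281.9, 43.9]
ee_rot: [0.7, -0.698, 0.102, -0.111]
force: [-1.3, -0.0, 9.7]
grip_width: 0.406
```

```bash
python3 -c "
from h import *
k=cap('wrist','w10.png')
print(ctrl.sense()['grip_width']*85.4,ctrl.sense()['force'])
to([553.5,-280.7,39],-17.35)"
```

```text
34.78954853335391 [-2.07880843  0.55772831 11.27422081]
t 12.9 pos [ 555.7 -281.9   43.9] yaw -17.4 -> [-0.0025  0.0049  0.0005] -0.001 alt 3.141 j6 -0.36
```

View pics/w10.png

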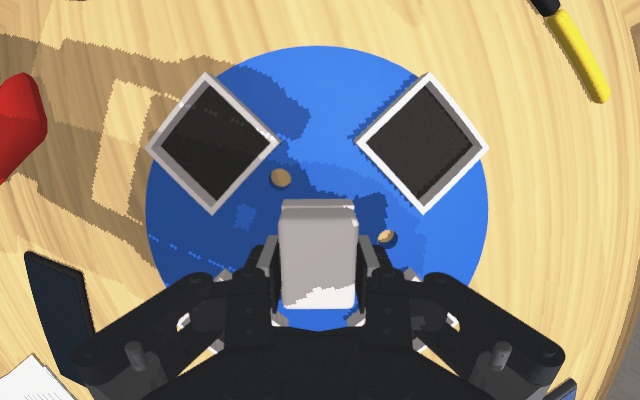

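Call:
{"fn": "jog_arm", "kwargs": {"targets": [{"offset": [0, -0.02, 0], "yaw": 0}, {"offset": [0, -0.045, 0], "yaw": 0}, {"offset": [0, -0.07, 0], "yaw": 0}, {"offset": [0, -0.09, 0], "yaw": 0}, {"offset": [0, -0.09, 0], "yaw": 0}, {"offset": [0, -0.09, 0], "yaw": 0}]}}

```text
time_s: 13.38
eef_pos: [554.6, -282.0, 134.3]
ee_rot: [0.7, -0.698, 0.102, -0.112]
force: [0.1, -0.9, -5.6]
grip_width: 0.401
```

```bash
python3 -c "
from h import *
k=cap('wrist','w11.png')
s=ctrl.sense();print(s['force'],s['wrist_torque'],s['grip_width']*85.4)
to([503,6.3,135],-24.8)"
```

```text
[-0.14592188  0.17567089 -5.50109982] [ 0.00905752 -0.00925261 -0.01601461] 34.451154065666096
t 13.4 pos [ 554.1 -281.6  132.8] yaw -17.4 -> [-0.1348 -0.0021  0.2595] 0.129 alt -3.012 j6 -0.36
```

View pics/w11.png

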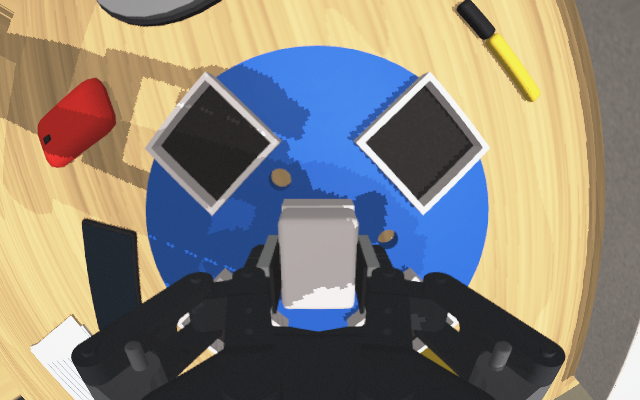

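```bash
cat > rackfit.py <<'E'
from h import *
from scipy.optimize import least_squares
def model():
    M=[]
    for a in (45,135,225,315):
        e=np.array([np.cos(np.radians(a)),np.sin(np.radians(a))]);t=np.array([-e[1],e[0]])
        for r in(52,104):
            for q in(-26,26): M.append([*(e*r+t*q),22.])
    return np.array(M),np.array([[40*np.cos(a),40*np.sin(a),10] for a in np.radians([0,120,240])])
def place(P,x):
    c,s=np.cos(x[3]),np.sin(x[3]); Q=P.copy();Q[:,0]=x[0]+c*P[:,0]-s*P[:,1];Q[:,1]=x[1]+s*P[:,0]+c*P[:,1];Q[:,2]+=x[2];return Q
def fit(k,x,O,OH,fixz=False):
    M,H=model(); x=np.array(x,float)
    parts=[(M,np.array(O,float)),(H,np.array(OH,float))]
    n=lambda m,o,x: np.linalg.norm(o[:,None]-proj(k,place(m,x))[None],axis=2).argmin(1)
    for _ in range(6):
        id=[n(m,o,x) for m,o in parts]
        def res(y):
            y=np.array([y[0],y[1],x[2] if fixz else y[2],y[3]])
            return np.concatenate([(proj(k,place(m,y))[i]-o).ravel() for (m,o),i in zip(parts,id)])
        z0=x[2]; x=least_squares(res,x,loss="soft_l1").x
        if fixz:x[2]=z0
    r=res(x); print("rack",x[:3].round(1),np.degrees(x[3]).round(2),"rms",np.sqrt((r**2).mean()).round(2)); return x
E
python3 - <<'E'
from rackfit import *
k=cap("wrist"); s=k.s; print(s["eef_pos"],yaw(s))
p=s["eef_pos"]
x=fit(k,[p[0],p[1],p[2]-42,np.radians(yaw(s))],[(205,71),(281,141),(213,215),(145,147),(427,71),(489,146),(421,214),(356,140)],[(281,178)])
print("tool",R(s).T@(x[:3]-p))
E
```

```text
[ 554.05663248 -281.62180327  132.83934034] -17.39120126611932
rack [ 554.4 -281.5   88.2] -17.32 rms 0.84
tool [-1.47863348e-01  4.46808608e+01 -2.26769272e-02]
```

Call:
{"fn": "jog_arm", "kwargs": {"targets": [{"offset": [-0.135, -0.002, 0.26], "yaw": 0.129}, {"offset": [-0.135, -0.002, 0.26], "yaw": 0.129}, {"offset": [-0.135, -0.002, 0.26], "yaw": 0.129}, {"offset": [-0.135, -0.002, 0.26], "yaw": 0.129}, {"offset": [-0.135, -0.002, 0.26], "yaw": 0.129}, {"offset": [-0.135, -0.002, 0.26], "yaw": 0.129}, {"offset": [-0.135, -0.002, 0.26], "yaw": 0.129}, {"offset": [-0.135, -0.002, 0.26], "yaw": 0.129}, {"offset": [-0.135, -0.002, 0.26], "yaw": 0.129}, {"offset": [-0.135, -0.002, 0.26], "yaw": 0.129}]}}

```text
time_s: 14.32
eef_pos: [502.4, 7.0, 133.6]
ee_rot: [0.692, -0.689, 0.149, -0.154]
force: [0.2, -0.5, -4.6]
grip_width: 0.402
```

```bash
python3 -c "
from h import *
k=cap('wrist','w12.png'); cap('side','s12.png')
to([503,6.3,92],-24.8)
to([503,6.3,92],-24.8)"
```

```text
t 14.4 pos [502.7   6.  133.9] yaw -24.9 -> [-0.0002  0.0419  0.0001] -0.001 alt 3.141 j6 0.21
t 14.4 pos [502.7   6.  133.9] yaw -24.9 -> [-0.0002  0.0419  0.0001] -0.001 alt 3.141 j6 0.21
```

View pics/w12.png

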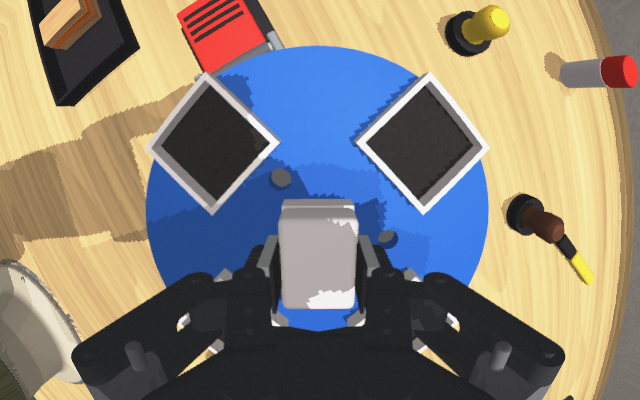

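Call:
{"fn": "jog_arm", "kwargs": {"targets": [{"offset": [0, 0.02, 0], "yaw": 0}, {"offset": [0, 0.036, 0], "yaw": 0}, {"offset": [0, 0.043, 0], "yaw": 0}, {"offset": [0, 0.043, 0], "yaw": 0}, {"offset": [0, 0.043, 0], "yaw": 0}]}}

```text
time_s: 14.83
eef_pos: [503.4, 5.6, 91.0]
ee_rot: [0.692, -0.689, 0.149, -0.156]
force: [-0.5, 0.5, -3.6]
grip_width: 0.405
```

```bash
python3 -c "
from h import *
k=cap('wrist','w13.png');cap('scene')
to([503,6.3,82],-24.8)
print(ctrl.sense()['force'])"
```

```text
t 14.9 pos [503.8   5.8  91.7] yaw -24.9 -> [-0.001   0.0097  0.0001] -0.001 alt 3.140 j6 0.21
[-0.09364745  0.61503802 -4.84284983]
```

View pics/w13.png

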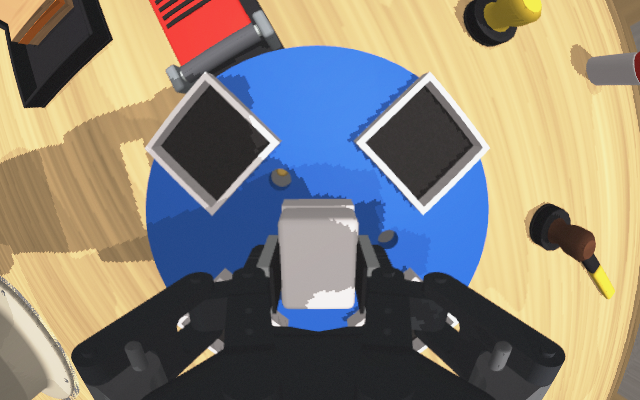

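```bash
python3 -c "
from h import *
im=cv2.imread('pics/w13.png')
cv2.imwrite('pics/w13a.png',cv2.resize(im[150:260,255:415],None,fx=5,fy=5,interpolation=cv2.INTER_CUBIC))
k=cap('wrist')
a=np.radians(95.2);b=np.radians(-24.8)
h=np.array([503,6.3])
print(proj(k,[[h[0]+40*np.cos(t),h[1]+40*np.sin(t),32] for t in(a,b)]), k.s['eef_pos'])"
```

```text
[[282.76739581 170.4235036 ]
 [377.58782137 223.20666167]] [503.75877047   5.77929794  91.72828063]
```

View pics/w13a.png

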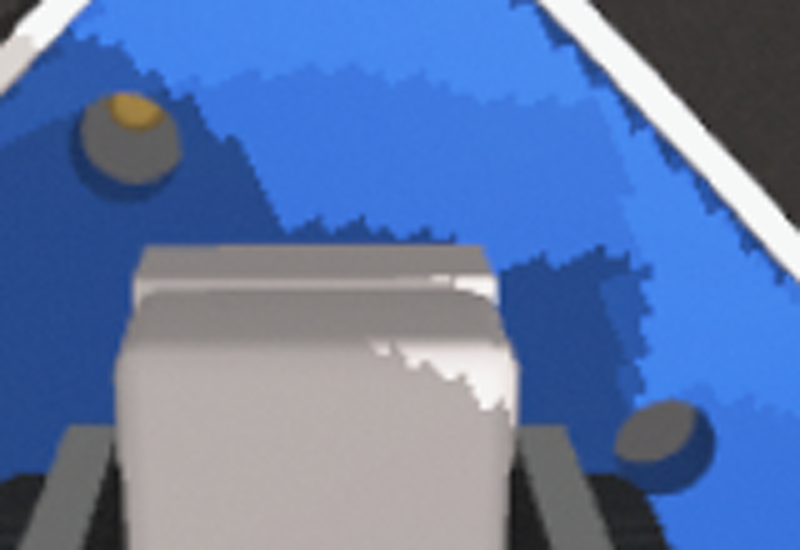

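Call:
{"fn": "jog_arm", "kwargs": {"targets": [{"offset": [-0.0005, 0.006, 0], "yaw": 0}, {"offset": [-0.0005, 0.012, 0], "yaw": 0}, {"offset": [-0.0005, 0.012, 0], "yaw": 0}, {"offset": [-0.0005, 0.012, 0], "yaw": 0}]}}

```text
time_s: 15.32
eef_pos: [503.1, 6.2, 79.4]
ee_rot: [0.692, -0.689, 0.149, -0.156]
force: [0.1, -0.1, -4.1]
grip_width: 0.402
```

```bash
python3 -c "
from h import *
k=cap('wrist','w14.png')
to([503,6.3,70],-24.8)
print(ctrl.sense()['force'],ctrl.sense()['wrist_torque'])
im=k.img[:,:,::-1]
cv2.imwrite('pics/w14a.png',cv2.resize(im[150:260,255:415],None,fx=5,fy=5,interpolation=cv2.INTER_CUBIC))"
```

```text
t 15.4 pos [503.3   6.2  79.6] yaw -24.9 -> [-0.0005  0.0096 -0.0001] -0.001 alt 3.140 j6 0.21
[-0.77069884  0.32292518 -4.67415094] [ 0.02704941  0.05407083 -0.02620382]
```

View pics/w14a.png

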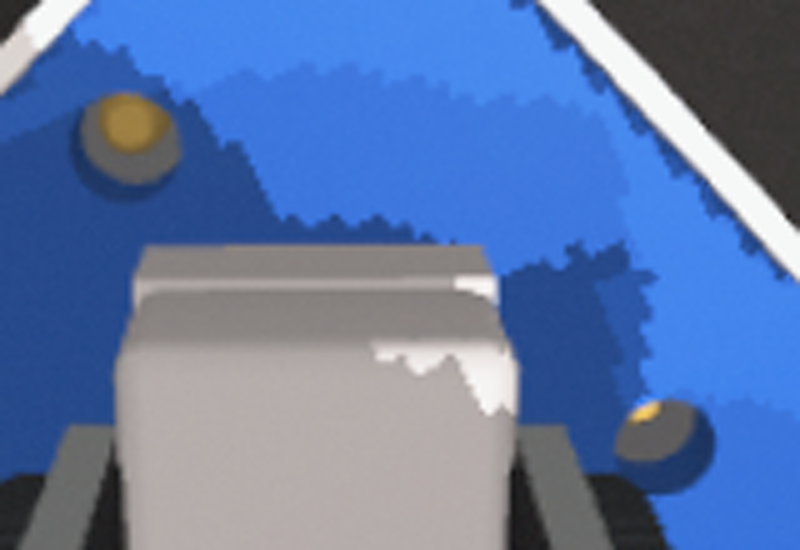

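Hub is entering the bore without force and studs show in the holes. Continue down.

Call:
{"fn": "jog_arm", "kwargs": {"targets": [{"offset": [0, 0.005, 0], "yaw": 0}, {"offset": [0, 0.01, 0], "yaw": 0}, {"offset": [0, 0.013, 0], "yaw": 0}, {"offset": [0, 0.0155, 0], "yaw": 0}, {"offset": [0, 0.0155, 0], "yaw": 0}]}}

```text
time_s: 15.78
eef_pos: [503.5, 6.2, 64.1]
ee_rot: [0.692, -0.689, 0.149, -0.156]
force: [-0.2, -0.5, -3.8]
grip_width: 0.406
```

```bash
python3 -c "
from h import *
k=cap('wrist','w15.png')
to([503,6.3,64],-24.8)
print(ctrl.sense()['force'],ctrl.sense()['wrist_torque'])
im=k.img[:,:,::-1]
cv2.imwrite('pics/w15a.png',cv2.resize(im[150:260,255:415],None,fx=5,fy=5,interpolation=cv2.INTER_CUBIC))"
```

```text
t 15.8 pos [503.5   6.2  64. ] yaw -24.9 -> [-0.0005  0.     -0.0002] -0.001 alt 3.140 j6 0.21
[ 0.01538902  0.46970156 -3.58412415] [-0.03501993  0.03772114 -0.02102603]
```

View pics/w15a.png

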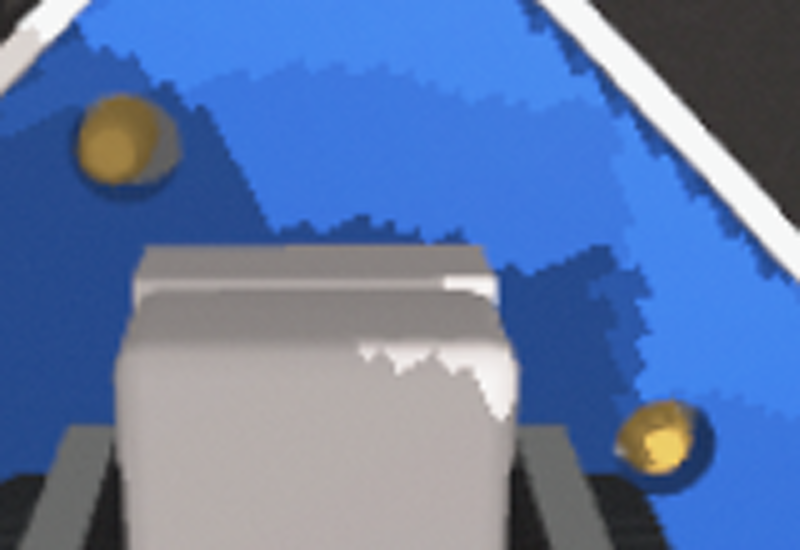

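Call:
{"fn": "jog_arm", "kwargs": {"targets": [{"offset": [0, 0.002, 0], "yaw": 0}, {"offset": [0, 0.004, 0], "yaw": 0}, {"offset": [0, 0.004, 0], "yaw": 0}, {"offset": [0, 0.004, 0], "yaw": 0}]}}

```text
time_s: 16.17
eef_pos: [503.7, 6.2, 63.8]
ee_rot: [0.692, -0.689, 0.148, -0.156]
force: [-20.2, 1.0, 45.9]
grip_width: 0.4
```

Call:
{"fn": "jog_arm", "kwargs": {"targets": [{"offset": [0, 0, 0], "yaw": 0}, {"offset": [0, 0, 0], "yaw": 0}, {"offset": [0, 0, 0], "yaw": 0}, {"offset": [0, 0, 0], "yaw": 0}, {"offset": [0, 0, 0], "yaw": 0}, {"offset": [0, -0.03, 0], "yaw": 0}, {"offset": [0, -0.06, 0], "yaw": 0}, {"offset": [0, -0.1, 0], "yaw": 0}, {"offset": [0, -0.14, 0], "yaw": 0}, {"offset": [0, -0.18, 0], "yaw": 0}, {"offset": [0, -0.18, 0], "yaw": 0}, {"offset": [0, -0.18, 0], "yaw": 0}], "fingers": 0.065}}

```text
time_s: 17.17
eef_pos: [502.2, 5.7, 245.2]
ee_rot: [0.692, -0.689, 0.147, -0.157]
force: [0.6, -0.4, -1.2]
grip_width: 0.758
```

```bash
python3 -c "
from h import *
k=cap('wrist','w16.png')
print(k.s['eef_pos'],yaw(k.s))
cv2.imwrite('pics/w16a.png',cv2.resize(k.img[60:300,200:440,::-1],None,fx=2.5,fy=2.5,interpolation=cv2.INTER_CUBIC))"
```

```text
[502.21935216   5.72068243 245.22268461] -24.836313767964953
```

View pics/w16.png

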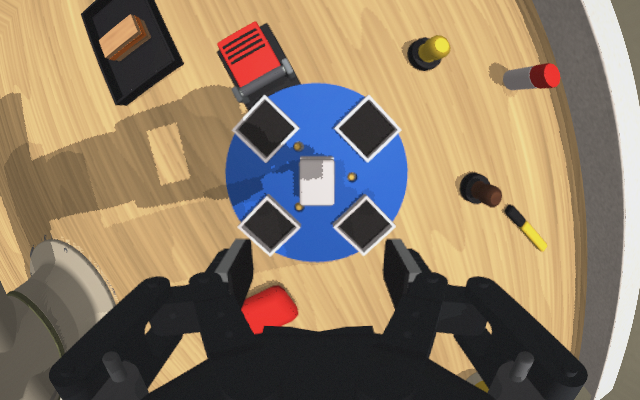

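View pics/w16a.png

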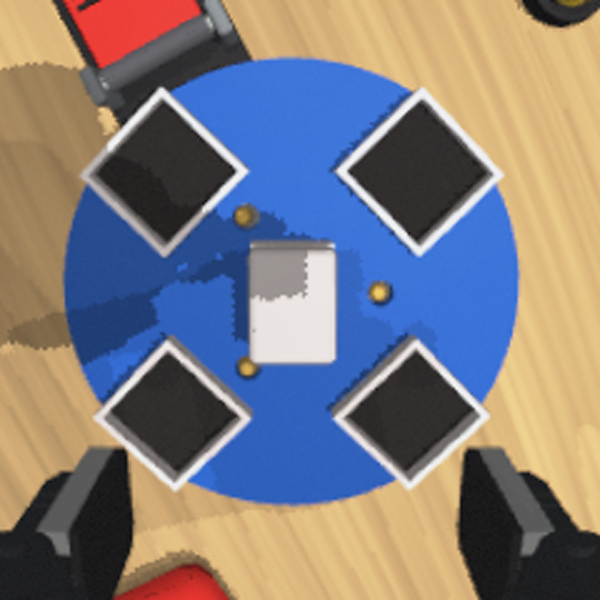

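```bash
python3 - <<'E'
from rackfit import *
k=cap("wrist")
f=lambda u:(200+(u[0]+.5)/2.5-.5,60+(u[1]+.5)/2.5-.5)
O=[f(u) for u in [(164,87),(248,171),(165,256),(81,173),(423,87),(503,174),(418,256),(335,170),(172,337),(251,414),(175,490),(95,416),(415,337),(489,414),(408,487),(331,411)]]
H=[f(u) for u in[(246,216),(381,292),(249,369)]]
for fz in(False,True): x=fit(k,[503,6,20,np.radians(-25)],O,H,fz)
x=fit(k,[503,6,32,np.radians(-25)],O,H,True)
for a in(45,135,225,315):
    t=x[3]+np.radians(a);print(a,(x[0]+78*np.cos(t)).round(1),(x[1]+78*np.sin(t)).round(1),np.degrees(t))
c=[503,6.3];a=np.radians(95.2);
g=np.radians(95.2-0); print("pad",503+167*np.cos(g),6.3+167*np.sin(g))
f2=lambda u:(u[0],u[1])
for u in((218,47),(262,23),(285,67)):print(atz(k,u,40).round(0))
to([495,170,100],5)
E
```

```text
rack [502.3   6.3  15.9] -25.02 rms 0.56
rack [502.5   6.9  20. ] -25.02 rms 0.84
rack [503.2   8.7  32. ] -24.97 rms 2.52
45 576.5 35.5 20.02730519777345
135 476.5 82.0 110.02730519777344
225 429.9 -18.0 200.02730519777347
315 529.9 -64.5 290.02730519777344
pad 487.8643591069707 172.61269456886706
[468. 186.  40.]
[522. 187.  40.]
[523. 130.  40.]
t 17.3 pos [501.2   5.9 242.5] yaw -24.8 -> [-0.0756  0.1428  0.1454] -0.521 alt 2.621 j6 0.21
```

Call:
{"fn": "jog_arm", "kwargs": {"targets": [{"offset": [-0.076, 0, 0.145], "yaw": -0.52}, {"offset": [-0.076, 0, 0.145], "yaw": -0.52}, {"offset": [-0.076, 0.03, 0.145], "yaw": -0.52}, {"offset": [-0.076, 0.05, 0.145], "yaw": -0.52}, {"offset": [-0.076, 0.09, 0.145], "yaw": -0.52}, {"offset": [-0.076, 0.12, 0.145], "yaw": -0.52}, {"offset": [-0.076, 0.14, 0.145], "yaw": -0.52}, {"offset": [-0.076, 0.14, 0.145], "yaw": -0.52}], "fingers": 0.0}}

```text
time_s: 17.93
eef_pos: [491.1, 169.7, 97.0]
ee_rot: [0.707, -0.706, -0.03, 0.031]
force: [-0.6, -0.2, -0.0]
grip_width: 0.001
```

```bash
python3 -c "
from h import *
k=cap('wrist','w17.png')
to([494,170,75],5);print(ctrl.sense()['force'])"
```

```text
t 18.0 pos [492.8 169.6 100.1] yaw 5.0 -> [0.0012 0.0251 0.0002] -0.001 alt 3.141 j6 0.02
[ 0.2631104  -0.22112733  0.98144403]
```

View pics/w17.png

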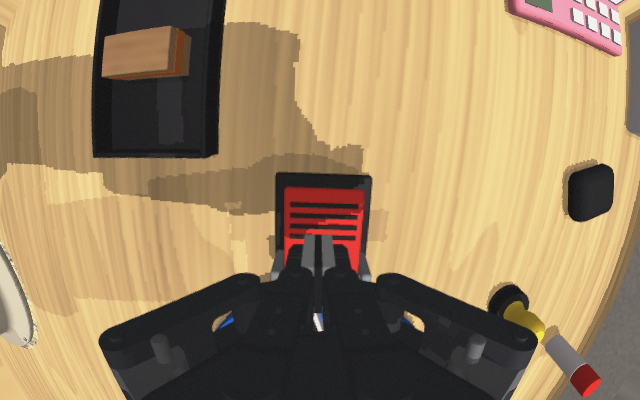

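Call:
{"fn": "jog_arm", "kwargs": {"targets": [{"offset": [0.001, 0.015, 0], "yaw": 0}, {"offset": [0.001, 0.028, 0], "yaw": 0}, {"offset": [0.001, 0.034, 0], "yaw": 0}, {"offset": [0.001, 0.034, 0], "yaw": 0}]}}

```text
time_s: 18.32
eef_pos: [493.8, 169.6, 66.0]
ee_rot: [0.707, -0.706, -0.031, 0.03]
force: [-0.5, -0.1, 0.2]
grip_width: -0.002
```

Call:
{"fn": "jog_arm", "kwargs": {"targets": [{"offset": [0, 0.003, 0], "yaw": 0}, {"offset": [0, 0.006, 0], "yaw": 0}, {"offset": [0, 0.006, 0], "yaw": 0}]}}

```text
time_s: 18.57
eef_pos: [494.0, 169.6, 60.3]
ee_rot: [0.707, -0.706, -0.031, 0.029]
force: [0.4, 0.8, -0.4]
grip_width: 0.001
```

Call:
{"fn": "jog_arm", "kwargs": {"targets": [{"offset": [0, 0.003, 0], "yaw": 0}, {"offset": [0, 0.006, 0], "yaw": 0}, {"offset": [0, 0.006, 0], "yaw": 0}]}}

```text
time_s: 18.82
eef_pos: [494.4, 169.7, 54.5]
ee_rot: [0.707, -0.706, -0.032, 0.029]
force: [-0.4, 1.4, 4.4]
grip_width: -0.002
```

Call:
{"fn": "jog_arm", "kwargs": {"targets": [{"offset": [0, 0.003, 0], "yaw": 0}, {"offset": [0, 0.006, 0], "yaw": 0}, {"offset": [0, 0.006, 0], "yaw": 0}]}}

```text
time_s: 19.07
eef_pos: [494.6, 169.7, 48.8]
ee_rot: [0.707, -0.706, -0.032, 0.029]
force: [-2.6, -0.3, 9.6]
grip_width: 0.003
```

Call:
{"fn": "jog_arm", "kwargs": {"targets": [{"offset": [0, 0.002, 0], "yaw": 0}, {"offset": [0, 0.004, 0], "yaw": 0}, {"offset": [0, 0.004, 0], "yaw": 0}]}}

```text
time_s: 19.32
eef_pos: [494.8, 169.5, 46.6]
ee_rot: [0.707, -0.706, -0.032, 0.029]
force: [-7.9, -2.4, 22.1]
grip_width: -0.002
```

Call:
{"fn": "jog_arm", "kwargs": {"targets": [{"offset": [0, 0.001, 0], "yaw": 0}, {"offset": [0, 0.001, 0], "yaw": 0}, {"offset": [0, 0.001, 0], "yaw": 0}]}}

```text
time_s: 19.57
eef_pos: [494.7, 169.4, 46.9]
ee_rot: [0.707, -0.706, -0.032, 0.029]
force: [-6.5, -0.9, 16.2]
grip_width: 0.001
```

```bash
python3 -c "
from h import *
k=cap('side','s18.png');k=cap('scene','c18.png');print(ctrl.sense()['force'],ctrl.sense()['eef_pos'])
a=cv2.imread('pics/s18.png')[190:300,230:380];b=cv2.imread('pics/c18.png')[120:230,270:420]
cv2.imwrite('pics/j18.png',cv2.resize(np.vstack([a,b]),None,fx=2.7,fy=2.7,interpolation=cv2.INTER_CUBIC))"
```

```text
[-5.72563657 -1.62350476 15.59920667] [494.68141554 169.47256109  46.8503968 ]
```

View pics/j18.png

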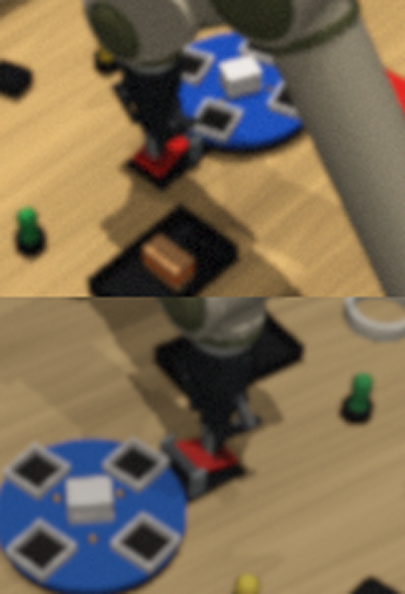

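Call:
{"fn": "jog_arm", "kwargs": {"targets": [{"offset": [0, 0.0025, 0], "yaw": 0}, {"offset": [0, 0.0025, 0], "yaw": 0}, {"offset": [0, 0.0025, 0], "yaw": 0}, {"offset": [0, 0.0025, 0], "yaw": 0}]}}

```text
time_s: 20.0
eef_pos: [494.8, 169.5, 46.5]
ee_rot: [0.707, -0.706, -0.033, 0.029]
force: [-10.8, -2.3, 26.8]
grip_width: 0.002
```

```bash
python3 -c "
from h import *
k=cap('wrist','w19.png');print(k.s['eef_pos'],k.s['force'],k.s['wrist_torque'])"
```

```text
[494.79356999 169.47424914  46.49628148] [-10.79321613  -2.28199677  26.8083995 ] [-0.48919121  1.76315297 -0.06547838]
```

View pics/w19.png

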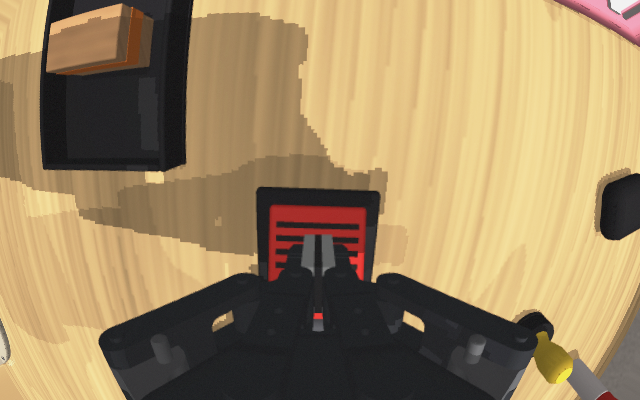

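```bash
python3 - <<'E'
from h import *
k=cap("wrist")
for z in (24,26,28,34,40): a,b=atz(k,(269.5,206),z),atz(k,(363,206),z);print(z,np.linalg.norm(a-b).round(1),((a+b)/2).round(1))
s=ctrl.sense()
k.s=s;T=np.eye(4)
# w17 pose
E=np.array([492.8,169.6,100.1]); k.T=k.T.copy();k.T[:3,3]+=E-s["eef_pos"]
for z in (26,40,42,44): a,b=atz(k,(285,187),z),atz(k,(364,187),z);print(z,np.linalg.norm(a-b).round(1),((a+b)/2).round(1))
E
```

```text
24 47.2 [492.4 192.   24. ]
26 46.6 [492.4 192.6  26. ]
28 45.9 [492.3 193.2  28. ]
34 44.0 [492.1 195.   34. ]
40 42.1 [492.  196.8  40. ]
26 52.8 [496.2 190.4  26. ]
40 49.1 [495.5 193.6  40. ]
42 48.6 [495.4 194.1  42. ]
44 48.0 [495.3 194.5  44. ]
```

```bash
python3 -c "
from h import *
to([670,80,150],5)"
```

```text
t 20.1 pos [494.8 169.5  46.5] yaw 5.0 -> [ 0.1672 -0.1027 -0.1045] 0.0 alt -3.141 j6 0.02
```

Call:
{"fn": "jog_arm", "kwargs": {"targets": [{"offset": [0, -0.02, 0], "yaw": 0}, {"offset": [0, -0.05, 0], "yaw": 0}, {"offset": [0, -0.085, 0], "yaw": 0}, {"offset": [0.167, -0.103, -0.105], "yaw": 0}, {"offset": [0.167, -0.103, -0.105], "yaw": 0}, {"offset": [0.167, -0.103, -0.105], "yaw": 0}, {"offset": [0.167, -0.103, -0.105], "yaw": 0}, {"offset": [0.167, -0.103, -0.105], "yaw": 0}, {"offset": [0.167, -0.103, -0.105], "yaw": 0}, {"offset": [0.167, -0.103, -0.105], "yaw": 0}, {"offset": [0.167, -0.103, -0.105], "yaw": 0}], "fingers": 0.06}}

```text
time_s: 21.02
eef_pos: [669.1, 79.8, 149.7]
ee_rot: [0.707, -0.706, -0.032, 0.03]
force: [0.4, -0.4, 0.8]
grip_width: 0.703
```

```bash
python3 -c "
from h import *
k=cap('wrist','w20.png');print(k.s['eef_pos'],k.s['force'])
for n in('stamp0_mid','stamp2_mid','stamp3_mid'):
  print(n,[(np.round(x['box'],1).tolist(),round(x['score'],2)) for x in ctrl.boxes_of('wrist',n)[:2]])"
```

```text
[669.06423042  79.79233947 149.68327173] [ 0.38447064 -0.37274231  0.7914196 ]
stamp0_mid []
stamp2_mid [([312.6, 165.3, 357.6, 218.1], 0.77)]
stamp3_mid []
```

View pics/w20.png

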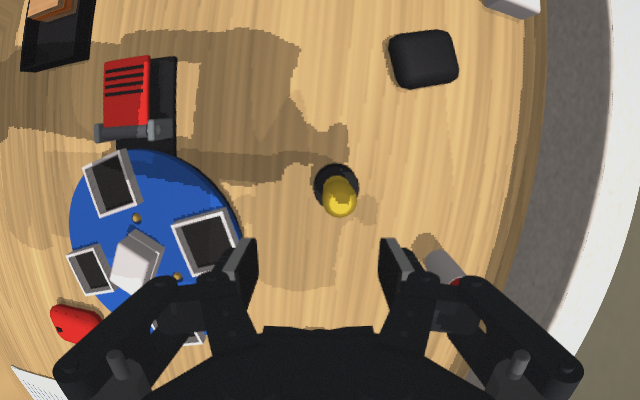

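```bash
python3 -c "
from h import *
im=cv2.imread('pics/w20.png')
cv2.imwrite('pics/w20a.png',cv2.resize(im[150:230,300:380],None,fx=7,fy=7,interpolation=cv2.INTER_CUBIC))
k=cap('wrist')
print(atz(k,(340,201),62),atz(k,(336,186),18))"
```

```text
[685.21755743  88.20601637  62.        ] [684.93969443  89.14409114  18.        ]
```

View pics/w20a.png

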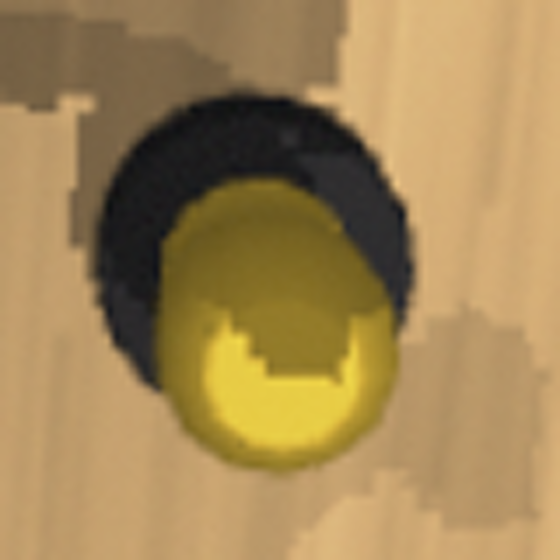

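```bash
python3 -c "
from h import *
to([685,88.5,44],5)"
```

```text
t 21.3 pos [669.3  80.  150.7] yaw 5.1 -> [0.0158 0.1068 0.007 ] 0.001 alt -3.141 j6 -0.14
```

Call:
{"fn": "jog_arm", "kwargs": {"targets": [{"offset": [0.016, 0.02, 0.007], "yaw": 0}, {"offset": [0.016, 0.05, 0.007], "yaw": 0}, {"offset": [0.016, 0.075, 0.007], "yaw": 0}, {"offset": [0.016, 0.095, 0.007], "yaw": 0}, {"offset": [0.016, 0.106, 0.007], "yaw": 0}, {"offset": [0.016, 0.106, 0.007], "yaw": 0}, {"offset": [0.016, 0.106, 0.007], "yaw": 0}]}}

```text
time_s: 21.85
eef_pos: [685.4, 88.6, 45.5]
ee_rot: [0.706, -0.706, -0.033, 0.029]
force: [-0.4, -0.6, 0.0]
grip_width: 0.705
```

```bash
python3 -c "
from h import *
k=cap('wrist','w21.png');print(k.s['eef_pos'],k.s['force'])"
```

```text
[685.3692847   88.60645631  45.52501737] [-0.43425242 -0.63304026  0.00962843]
```

View pics/w21.png

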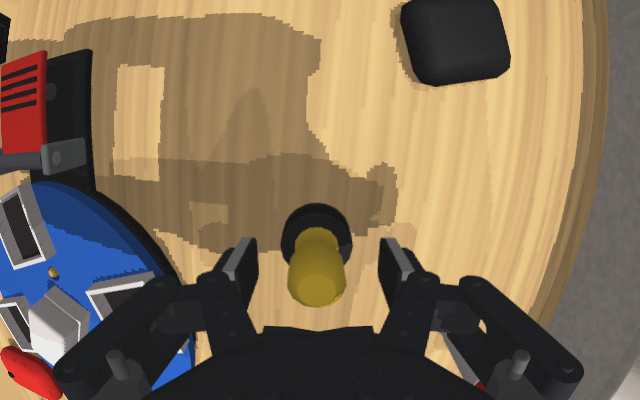

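Call:
{"fn": "jog_arm", "kwargs": {"targets": [{"offset": [0, 0, 0], "yaw": 0}, {"offset": [0, 0, 0], "yaw": 0}, {"offset": [0, 0, 0], "yaw": 0}, {"offset": [0, 0, 0], "yaw": 0}, {"offset": [0, 0, 0], "yaw": 0}, {"offset": [0, 0, 0], "yaw": 0}], "fingers": 0.015, "grip_force": 35}}

```text
time_s: 22.4
eef_pos: [686.4, 88.6, 47.9]
ee_rot: [-0.706, 0.706, 0.034, -0.028]
force: [-1.9, 0.2, 6.3]
grip_width: 0.289
```

Call:
{"fn": "jog_arm", "kwargs": {"targets": [{"offset": [0, -0.03, 0], "yaw": 0}, {"offset": [0, -0.06, 0], "yaw": 0}, {"offset": [0, -0.085, 0], "yaw": 0}, {"offset": [0, -0.085, 0], "yaw": 0}, {"offset": [0, -0.085, 0], "yaw": 0}]}}

```text
time_s: 22.82
eef_pos: [686.0, 88.5, 134.2]
ee_rot: [-0.706, 0.707, 0.035, -0.027]
force: [0.6, -0.1, -1.7]
grip_width: 0.29
```

```bash
python3 -c "
from h import *
k=cap('wrist','w22.png');print(k.s['eef_pos'],k.s['force'],k.s['grip_width']*85.4)
to([576.5,35.5,125],20)
to([576.5,35.5,125],110)"
```

```text
[685.99819232  88.53257172 134.1889844 ] [ 0.60738212 -0.07178039 -1.73413948] 24.73431987555439
t 22.9 pos [685.3  88.5 132.3] yaw 5.1 -> [-0.1131  0.0064 -0.0432] -0.261 alt 2.881 j6 -0.13
t 22.9 pos [685.3  88.5 132.3] yaw 5.1 -> [-0.1131  0.0064 -0.0432] 1.31 alt -1.831 j6 -0.13
```

View pics/w22.png

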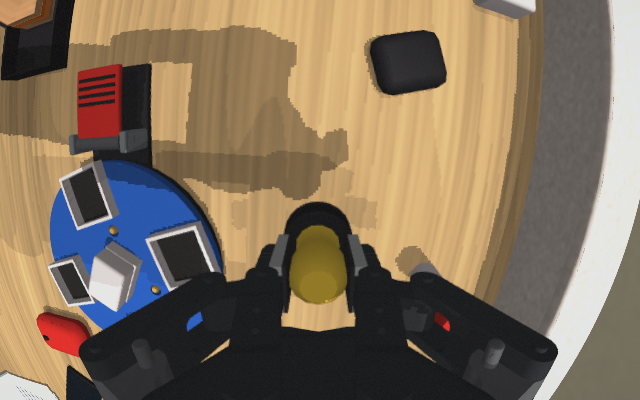

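Call:
{"fn": "jog_arm", "kwargs": {"targets": [{"offset": [-0.113, 0.006, -0.043], "yaw": -0.26}, {"offset": [-0.113, 0.006, -0.043], "yaw": -0.26}, {"offset": [-0.113, 0.006, -0.043], "yaw": -0.26}, {"offset": [-0.113, 0.006, -0.043], "yaw": -0.26}, {"offset": [-0.113, 0.006, -0.043], "yaw": -0.26}, {"offset": [-0.113, 0.006, -0.043], "yaw": -0.26}]}}

```text
time_s: 23.37
eef_pos: [577.0, 35.7, 125.0]
ee_rot: [-0.696, 0.697, 0.125, -0.119]
force: [-0.1, 0.2, -1.3]
grip_width: 0.294
```

```bash
python3 -c "
from h import *
cap('scene','c23.png')
k=cap('wrist','w23.png');print(k.s['eef_pos'],k.s['force'])
to([576.5,35.5,96],20)"
```

```text
[577.41964932  35.88189494 125.15241612] [-1.50937093  0.53720726 -1.09489947]
t 23.5 pos [577.5  36.  125.2] yaw 20.0 -> [-0.0014  0.0292 -0.    ] -0.0 alt 3.141 j6 -0.49
```

View pics/w23.png

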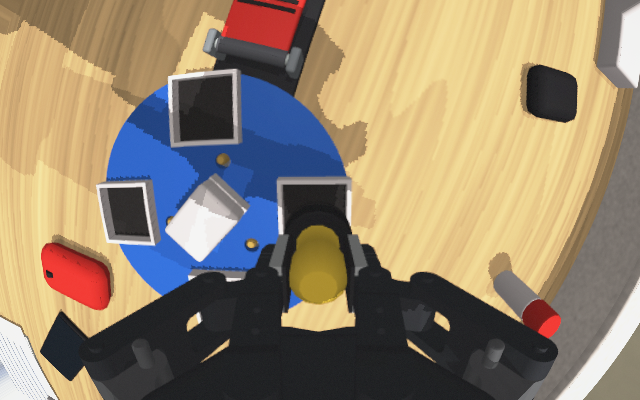

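```bash
python3 -c "
from h import *
k=cap('wrist')
a=np.radians(20);e=np.array([np.cos(a),np.sin(a)]);t=np.array([-e[1],e[0]]);c=np.array([502.7,6.5])
print(proj(k,[[*(c+e*r+t*q),42] for r,q in((52,26),(104,26))]),k.s['eef_pos'])
p,q=[atz(k,u,42) for u in((278.5,178),(350.5,178))];print((p+q)/2,p-q, (c+e*78+t*26))"
```

```text
[[275.19462439 178.97488776]
 [350.24571708 178.6571137 ]] [577.52013306  36.01087039 125.19288049]
[568.08528985  58.57001347  42.        ] [-46.89672398 -16.85297731   0.        ] [567.10350069  57.60957932]
```

Call:
{"fn": "jog_arm", "kwargs": {"targets": [{"offset": [-0.0005, 0.02, 0], "yaw": 0}, {"offset": [-0.0005, 0.033, 0], "yaw": 0}, {"offset": [-0.0005, 0.04, 0], "yaw": 0}, {"offset": [-0.0005, 0.045, 0], "yaw": 0}, {"offset": [-0.0005, 0.046, 0], "yaw": 0}, {"offset": [-0.0005, 0.046, 0], "yaw": 0}]}}

```text
time_s: 24.02
eef_pos: [577.7, 36.0, 79.3]
ee_rot: [-0.696, 0.697, 0.126, -0.12]
force: [-0.1, -0.3, -0.3]
grip_width: 0.295
```

```bash
python3 -c "
from h import *
k=cap('wrist','w24.png');print(k.s['eef_pos'],k.s['force'])"
```

```text
[577.70956346  35.96879948  79.32229986] [-0.07538116 -0.31419148 -0.30683002]
```

View pics/w24.png

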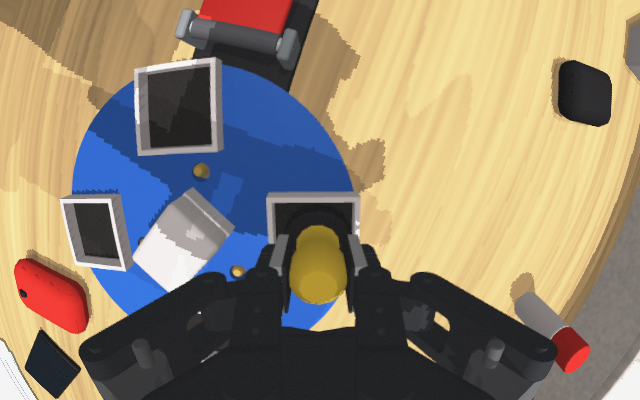

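Call:
{"fn": "jog_arm", "kwargs": {"targets": [{"offset": [-0.001, 0.001, 0], "yaw": 0}, {"offset": [-0.001, 0.0015, 0], "yaw": 0}, {"offset": [-0.001, 0.0015, 0], "yaw": 0}]}}

```text
time_s: 24.32
eef_pos: [577.0, 35.5, 78.5]
ee_rot: [-0.696, 0.697, 0.126, -0.119]
force: [0.1, -0.3, -0.4]
grip_width: 0.29
```

Call:
{"fn": "jog_arm", "kwargs": {"targets": [{"offset": [0, 0, 0], "yaw": 0}, {"offset": [0, 0, 0], "yaw": 0}, {"offset": [0, 0, 0], "yaw": 0}, {"offset": [0, 0, 0], "yaw": 0}, {"offset": [0, -0.02, 0], "yaw": 0}, {"offset": [0, -0.05, 0], "yaw": 0}, {"offset": [0, -0.09, 0], "yaw": 0}, {"offset": [0, -0.13, 0], "yaw": 0}, {"offset": [0, -0.13, 0], "yaw": 0}], "fingers": 0.045}}

```text
time_s: 25.07
eef_pos: [578.2, 35.3, 216.6]
ee_rot: [-0.694, 0.698, 0.131, -0.115]
force: [1.0, -0.1, 1.0]
grip_width: 0.529
```

```bash
python3 -c "
from h import *
k=cap('wrist','w25.png');print(k.s['eef_pos'],k.s['force'])
to([675,-88,150],20)"
```

```text
[578.1988474   35.30747351 216.62490305] [ 1.02536598 -0.05232967  1.00897583]
t 25.1 pos [577.2  35.4 212.7] yaw 20.0 -> [ 0.0486  0.0647 -0.1489] 0.0 alt -3.141 j6 -0.49
```

View pics/w25.png

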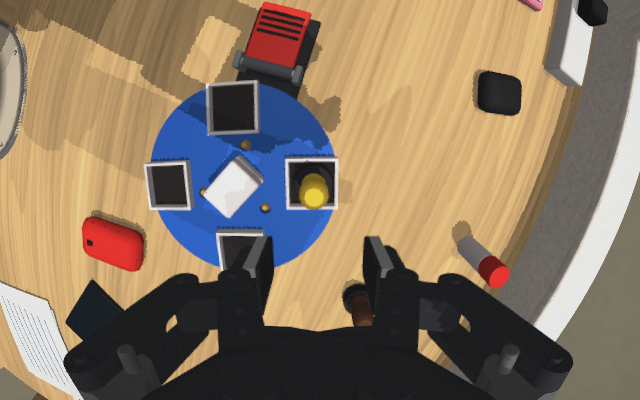

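Call:
{"fn": "jog_arm", "kwargs": {"targets": [{"offset": [0.052, 0.063, -0.158], "yaw": 0}, {"offset": [0.052, 0.063, -0.158], "yaw": 0}, {"offset": [0.052, 0.063, -0.158], "yaw": 0}, {"offset": [0.052, 0.063, -0.158], "yaw": 0}, {"offset": [0.052, 0.063, -0.158], "yaw": 0}, {"offset": [0.052, 0.063, -0.158], "yaw": 0}, {"offset": [0.052, 0.063, -0.158], "yaw": 0}], "fingers": 0.06}}

```text
time_s: 25.7
eef_pos: [680.7, -95.3, 150.4]
ee_rot: [-0.695, 0.697, 0.128, -0.117]
force: [-0.1, -0.2, 0.4]
grip_width: 0.7
```

```bash
python3 -c "
from h import *
k=cap('wrist','w26.png');print(k.s['eef_pos'],yaw(k.s))
print([(np.round(x['box'],1).tolist(),round(x['score'],2)) for x in ctrl.boxes_of('wrist','stamp3_mid')[:2]])
cv2.imwrite('pics/w26a.png',cv2.resize(k.img[140:250,270:380,::-1],None,fx=5,fy=5,interpolation=cv2.INTER_CUBIC))"
```

```text
[680.73704376 -95.25147226 150.3826768 ] 19.975971757703377
[([301.2, 167.7, 346.6, 228.5], 0.89)]
```

View pics/w26.png

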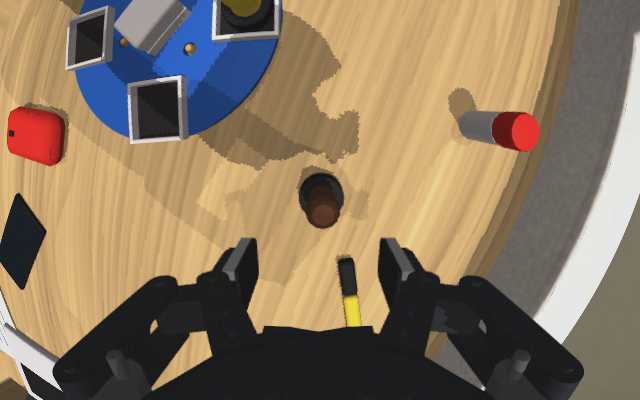

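View pics/w26a.png

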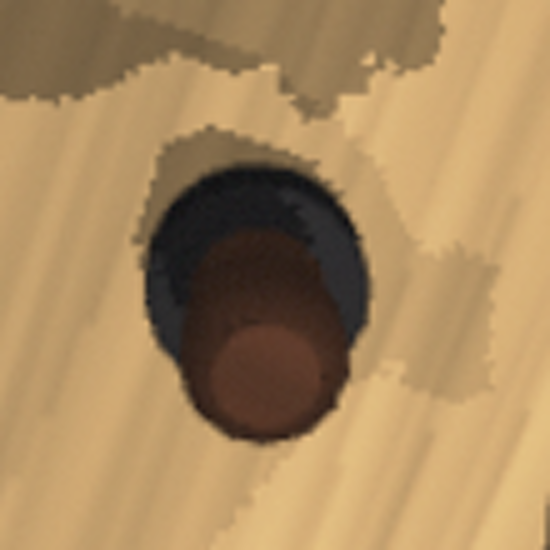

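```bash
python3 -c "
from h import *
k=cap('wrist')
a=atz(k,(321.7,195),18);b=atz(k,(323,211),54);print(a,b)
to([*(a+b)[:2]/2,44],20)"
```

```text
[687.20800815 -93.87905636  18.        ] [688.14658443 -96.61922849  54.        ]
t 25.9 pos [681.  -94.1 152.5] yaw 20.1 -> [ 0.004   0.1086 -0.0025] 0.001 alt -3.140 j6 -0.66
```

Call:
{"fn": "jog_arm", "kwargs": {"targets": [{"offset": [0.004, 0.025, -0.002], "yaw": 0}, {"offset": [0.005, 0.055, -0.002], "yaw": 0}, {"offset": [0.005, 0.08, -0.002], "yaw": 0}, {"offset": [0.005, 0.098, -0.002], "yaw": 0}, {"offset": [0.005, 0.107, -0.002], "yaw": 0}, {"offset": [0.005, 0.107, -0.002], "yaw": 0}, {"offset": [0.005, 0.107, -0.002], "yaw": 0}]}}

```text
time_s: 26.43
eef_pos: [688.7, -94.0, 46.9]
ee_rot: [-0.694, 0.698, 0.131, -0.116]
force: [-0.2, 0.9, -0.3]
grip_width: 0.703
```

```bash
python3 -c "
from h import *
k=cap('wrist','w27.png');print(k.s['eef_pos'],k.s['force'])"
```

```text
[688.74625882 -93.97334168  46.91400017] [-0.23465494  0.94726126 -0.34173491]
```

View pics/w27.png

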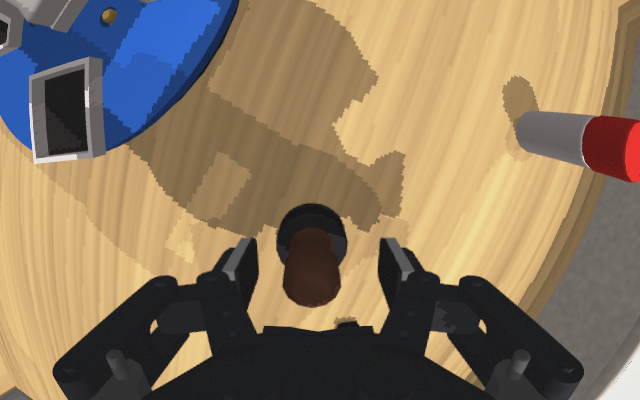

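Call:
{"fn": "jog_arm", "kwargs": {"targets": [{"offset": [-0.002, 0.002, 0], "yaw": 0}, {"offset": [-0.002, 0.002, 0], "yaw": 0}, {"offset": [-0.002, 0.002, 0], "yaw": 0}]}}

```text
time_s: 26.73
eef_pos: [687.5, -95.1, 46.5]
ee_rot: [-0.694, 0.698, 0.131, -0.115]
force: [-0.0, 0.2, -0.0]
grip_width: 0.705
```

Call:
{"fn": "jog_arm", "kwargs": {"targets": [{"offset": [0, 0, 0], "yaw": 0}, {"offset": [0, 0, 0], "yaw": 0}, {"offset": [0, 0, 0], "yaw": 0}, {"offset": [0, 0, 0], "yaw": 0}, {"offset": [0, 0, 0], "yaw": 0}, {"offset": [0, 0, 0], "yaw": 0}], "fingers": 0.015}}

```text
time_s: 27.23
eef_pos: [687.6, -95.2, 47.0]
ee_rot: [-0.694, 0.699, 0.131, -0.115]
force: [-2.3, -0.1, 5.0]
grip_width: 0.292
```

Call:
{"fn": "jog_arm", "kwargs": {"targets": [{"offset": [0, -0.03, 0], "yaw": 0}, {"offset": [0, -0.06, 0], "yaw": 0}, {"offset": [0, -0.085, 0], "yaw": 0}, {"offset": [0, -0.085, 0], "yaw": 0}, {"offset": [0, -0.085, 0], "yaw": 0}]}}

```text
time_s: 27.65
eef_pos: [686.0, -95.0, 132.8]
ee_rot: [-0.694, 0.699, 0.132, -0.115]
force: [0.8, -0.0, -1.7]
grip_width: 0.29
```

```bash
python3 -c "
from h import *
k=cap('wrist','w28.png');print(k.s['eef_pos'],k.s['force'],k.s['grip_width']*85.4)
to([530.2,-65,122],20)"
```

```text
[685.97340018 -94.9988375  132.83635166] [ 0.80635492 -0.04746666 -1.72813877] 24.77806830176657
t 27.7 pos [685.3 -94.8 131.1] yaw 20.1 -> [-0.1356  0.0055  0.0814] 0.002 alt -3.140 j6 -0.66
```

View pics/w28.png

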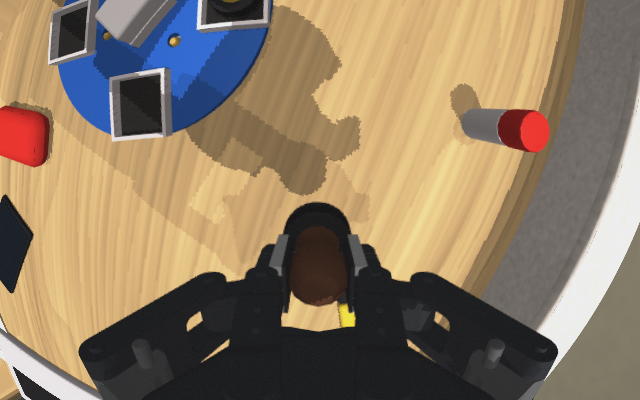

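Call:
{"fn": "jog_arm", "kwargs": {"targets": [{"offset": [-0.1355, 0.006, 0.081], "yaw": 0}, {"offset": [-0.1355, 0.006, 0.081], "yaw": 0}, {"offset": [-0.1355, 0.006, 0.081], "yaw": 0}, {"offset": [-0.1355, 0.006, 0.081], "yaw": 0}, {"offset": [-0.1355, 0.006, 0.081], "yaw": 0}, {"offset": [-0.1355, 0.006, 0.081], "yaw": 0}, {"offset": [-0.1355, 0.006, 0.081], "yaw": 0}]}}

```text
time_s: 28.28
eef_pos: [530.9, -65.5, 121.1]
ee_rot: [-0.694, 0.698, 0.131, -0.116]
force: [0.8, -0.9, 0.2]
grip_width: 0.29
```

```bash
python3 -c "
from h import *
cap('scene')
k=cap('wrist','w29.png');print(k.s['eef_pos'],k.s['force'])
c=np.array([502.7,6.8])
for th in(290,):
  a=np.radians(th);e=np.array([np.cos(a),np.sin(a)]);t=np.array([-e[1],e[0]])
  print(c+78*e,proj(k,[[*(c+e*r+t*q),42] for r,q in((52,-26),(52,26))]))
to([530.0,-65.8,78],20)"
```

```text
[531.27121112 -65.64706639 121.14758362] [0.13846645 0.25356046 0.06699434]
[529.37757118 -66.49602442] [[273.37936199 176.5883868 ]
 [350.11307209 176.20878102]]
t 28.4 pos [531.3 -65.7 121.2] yaw 20.1 -> [-0.0022  0.0431  0.0008] 0.002 alt -3.140 j6 -0.70
```

View pics/w29.png

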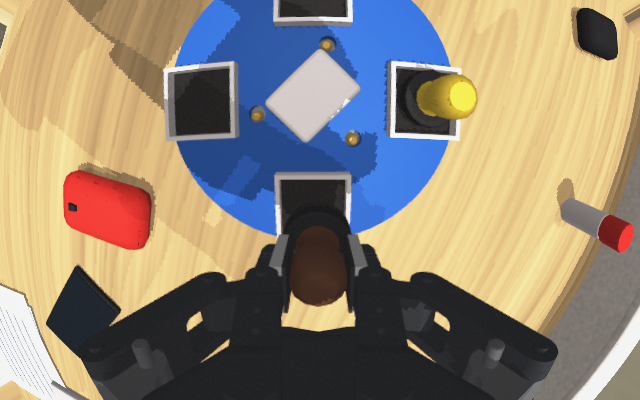

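Call:
{"fn": "jog_arm", "kwargs": {"targets": [{"offset": [-0.002, 0.018, 0.001], "yaw": 0}, {"offset": [-0.002, 0.032, 0.001], "yaw": 0}, {"offset": [-0.002, 0.038, 0.001], "yaw": 0}, {"offset": [-0.002, 0.042, 0.001], "yaw": 0}, {"offset": [-0.002, 0.043, 0.001], "yaw": 0}, {"offset": [-0.002, 0.043, 0.001], "yaw": 0}]}}

```text
time_s: 28.88
eef_pos: [530.5, -65.6, 78.3]
ee_rot: [-0.694, 0.699, 0.131, -0.115]
force: [-0.7, 0.4, -0.4]
grip_width: 0.295
```

```bash
python3 -c "
from h import *
k=cap('wrist','w30.png');print(k.s['eef_pos'],k.s['force'])"
```

```text
[530.53044022 -65.62690588  78.31450964] [-0.74951683  0.42248172 -0.43177062]
```

View pics/w30.png

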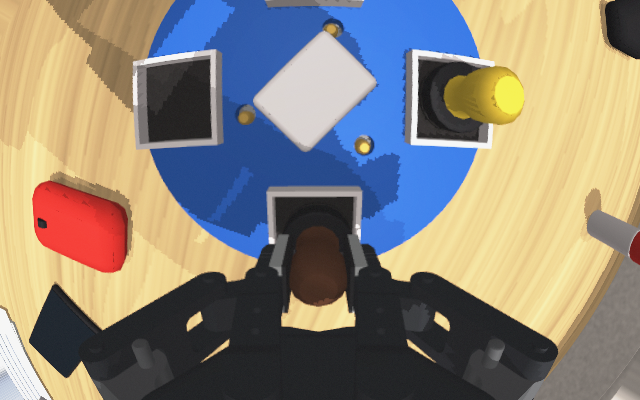

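Call:
{"fn": "jog_arm", "kwargs": {"targets": [{"offset": [-0.001, 0, 0.001], "yaw": 0}, {"offset": [-0.001, 0.001, 0.001], "yaw": 0}, {"offset": [-0.001, 0.001, 0.001], "yaw": 0}]}}

```text
time_s: 29.18
eef_pos: [529.4, -65.0, 77.9]
ee_rot: [-0.694, 0.699, 0.132, -0.115]
force: [0.0, 0.2, 0.3]
grip_width: 0.293
```

Call:
{"fn": "jog_arm", "kwargs": {"targets": [{"offset": [0, 0, 0], "yaw": 0}, {"offset": [0, 0, 0], "yaw": 0}, {"offset": [0, 0, 0], "yaw": 0}, {"offset": [0, 0, 0], "yaw": 0}, {"offset": [0, -0.02, 0], "yaw": 0}, {"offset": [0, -0.05, 0], "yaw": 0}, {"offset": [0, -0.09, 0], "yaw": 0}, {"offset": [0, -0.13, 0], "yaw": 0}, {"offset": [0, -0.13, 0], "yaw": 0}], "fingers": 0.045}}

```text
time_s: 29.93
eef_pos: [528.7, -65.4, 215.4]
ee_rot: [-0.691, 0.701, 0.136, -0.111]
force: [1.1, -0.1, 0.7]
grip_width: 0.526
```

```bash
python3 -c "
from h import *
k=cap('wrist','w31.png');print(k.s['eef_pos'],k.s['force'])
to([508,358,180],20)"
```

```text
[528.6968784  -65.43014498 215.40042386] [ 1.06532847 -0.07816062  0.69240737]
t 30.0 pos [527.7 -65.1 211.7] yaw 20.1 -> [0.1262 0.0287 0.4046] 0.002 alt -3.139 j6 -0.70
```

View pics/w31.png

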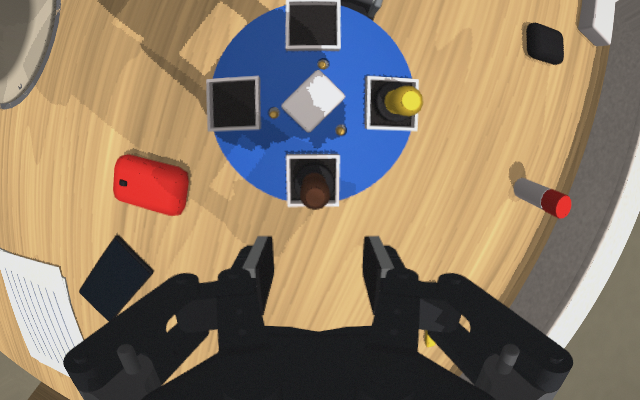

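Both stamps stand in their pockets. Next the green one near (512,362).

Call:
{"fn": "jog_arm", "kwargs": {"targets": [{"offset": [0.126, 0.029, 0.404], "yaw": 0}, {"offset": [0.126, 0.029, 0.404], "yaw": 0}, {"offset": [0.126, 0.029, 0.404], "yaw": 0}, {"offset": [0.126, 0.029, 0.404], "yaw": 0}, {"offset": [0.126, 0.029, 0.404], "yaw": 0}, {"offset": [0.126, 0.029, 0.404], "yaw": 0}, {"offset": [0.126, 0.029, 0.404], "yaw": 0}, {"offset": [0.126, 0.029, 0.404], "yaw": 0}, {"offset": [0.126, 0.029, 0.404], "yaw": 0}, {"offset": [0.126, 0.029, 0.404], "yaw": 0}, {"offset": [0.126, 0.029, 0.404], "yaw": 0}, {"offset": [0.126, 0.029, 0.404], "yaw": 0}], "fingers": 0.06}}

```text
time_s: 30.98
eef_pos: [506.9, 359.4, 177.9]
ee_rot: [-0.692, 0.7, 0.135, -0.115]
force: [0.4, 0.0, 0.3]
grip_width: 0.703
```

```bash
python3 -c "
from h import *
cap('scene')
k=cap('wrist','w32.png');print(k.s['eef_pos'],yaw(k.s))
print([(np.round(x['box'],1).tolist(),round(x['score'],2)) for x in ctrl.boxes_of('wrist','stamp1_mid')[:2]])
cv2.imwrite('pics/w32a.png',cv2.resize(k.img[140:250,270:380,::-1],None,fx=5,fy=5,interpolation=cv2.INTER_CUBIC))"
```

```text
[507.43512772 357.70970125 178.3417836 ] 20.22368460077879
[([299.9, 154.6, 341.4, 204.0], 0.59)]
```

View pics/w32.png

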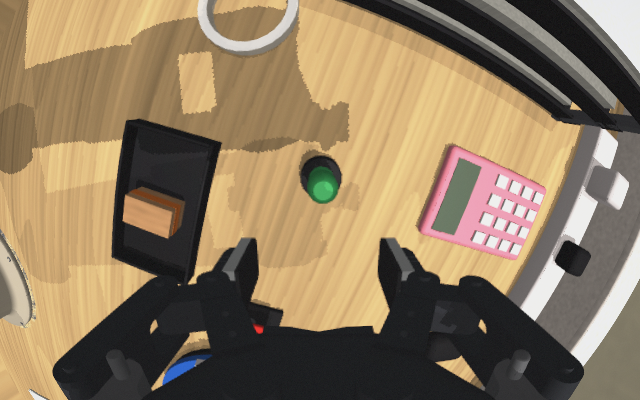

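View pics/w32a.png

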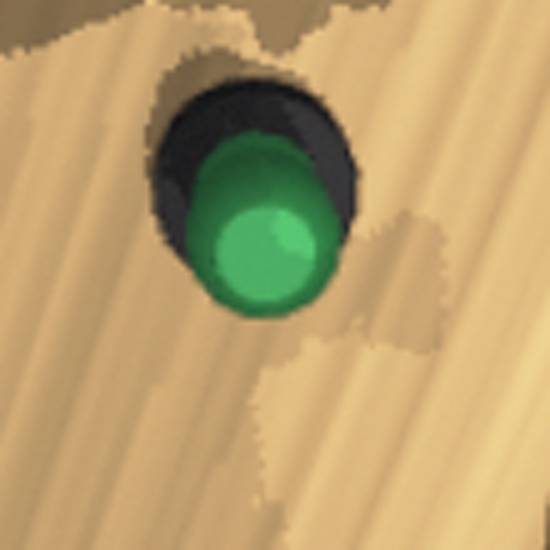

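```bash
python3 -c "
from h import *
k=cap('wrist')
a=atz(k,(320.8,176),18);b=atz(k,(322.7,188),54);print(a,b)
to([*(a+b)[:2]/2,45],20)"
```

```text
[512.60611379 366.17884973  18.        ] [513.73829535 363.89811673  54.        ]
t 31.2 pos [508.4 356.  179.6] yaw 20.0 -> [0.0039 0.1346 0.0091] 0.001 alt -3.141 j6 0.09
```

Call:
{"fn": "jog_arm", "kwargs": {"targets": [{"offset": [0.004, 0.03, 0.009], "yaw": 0}, {"offset": [0.004, 0.065, 0.009], "yaw": 0}, {"offset": [0.004, 0.095, 0.009], "yaw": 0}, {"offset": [0.004, 0.12, 0.009], "yaw": 0}, {"offset": [0.004, 0.133, 0.009], "yaw": 0}, {"offset": [0.004, 0.135, 0.009], "yaw": 0}, {"offset": [0.004, 0.135, 0.009], "yaw": 0}]}}

```text
time_s: 31.77
eef_pos: [513.8, 364.4, 45.1]
ee_rot: [-0.692, 0.7, 0.133, -0.112]
force: [-0.1, 0.5, 1.1]
grip_width: 0.7
```

```bash
python3 -c "
from h import *
k=cap('wrist','w33.png');print(k.s['eef_pos'],k.s['force'])"
```

```text
[513.82048154 364.35508308  45.05473477] [-0.10459224  0.4520918   1.07667509]
```

View pics/w33.png

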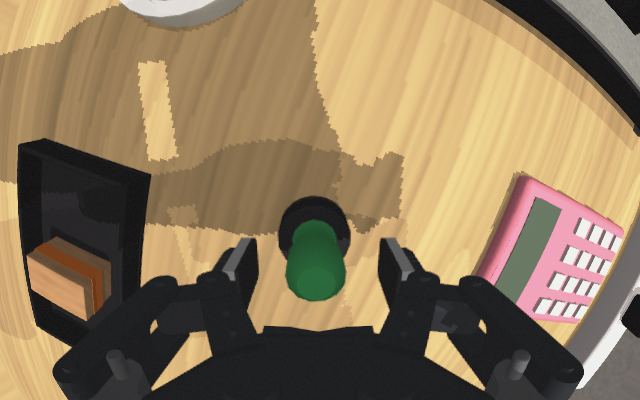

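Call:
{"fn": "jog_arm", "kwargs": {"targets": [{"offset": [-0.001, 0, 0], "yaw": 0}, {"offset": [-0.001, 0, 0], "yaw": 0}, {"offset": [-0.001, 0, 0], "yaw": 0}, {"offset": [-0.001, 0, 0], "yaw": 0}, {"offset": [-0.001, 0, 0], "yaw": 0}, {"offset": [-0.001, 0, 0], "yaw": 0}], "fingers": 0.015}}

```text
time_s: 32.32
eef_pos: [513.5, 364.7, 47.7]
ee_rot: [-0.692, 0.7, 0.134, -0.111]
force: [-3.1, -1.7, 9.1]
grip_width: 0.294
```

Call:
{"fn": "jog_arm", "kwargs": {"targets": [{"offset": [0, -0.03, 0], "yaw": 0}, {"offset": [0, -0.06, 0], "yaw": 0}, {"offset": [0, -0.085, 0], "yaw": 0}, {"offset": [0, -0.085, 0], "yaw": 0}, {"offset": [0, -0.085, 0], "yaw": 0}]}}

```text
time_s: 32.73
eef_pos: [511.0, 365.4, 134.3]
ee_rot: [-0.693, 0.7, 0.136, -0.11]
force: [-0.2, -0.1, -2.1]
grip_width: 0.295
```

```bash
python3 -c "
from h import *
k=cap('wrist','w34.png');print(k.s['eef_pos'],k.s['force'],k.s['grip_width']*85.4)
to([476.2,81,125],20)"
```

```text
[510.9563353  365.37116831 134.30059861] [-0.20715272 -0.1204019  -2.10615154] 25.202161345416652
t 32.8 pos [510.4 365.  132.7] yaw 20.0 -> [-0.1295  0.0078 -0.2551] 0.0 alt -3.141 j6 0.10
```

View pics/w34.png

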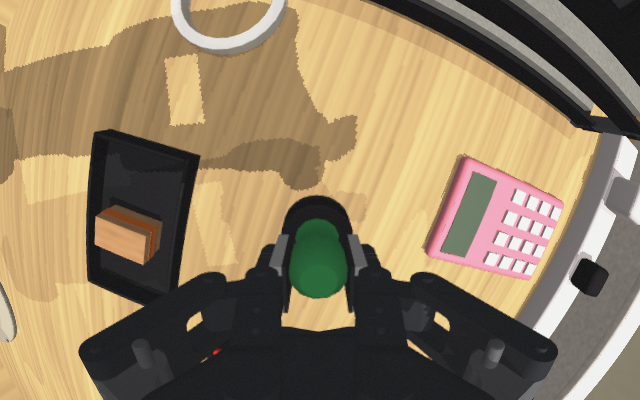

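Call:
{"fn": "jog_arm", "kwargs": {"targets": [{"offset": [-0.129, 0.008, -0.256], "yaw": 0}, {"offset": [-0.129, 0.008, -0.256], "yaw": 0}, {"offset": [-0.129, 0.008, -0.256], "yaw": 0}, {"offset": [-0.129, 0.008, -0.256], "yaw": 0}, {"offset": [-0.129, 0.008, -0.256], "yaw": 0}, {"offset": [-0.129, 0.008, -0.256], "yaw": 0}, {"offset": [-0.129, 0.008, -0.256], "yaw": 0}, {"offset": [-0.129, 0.008, -0.256], "yaw": 0}, {"offset": [-0.129, 0.008, -0.256], "yaw": 0}, {"offset": [-0.129, 0.008, -0.256], "yaw": 0}]}}

```text
time_s: 33.62
eef_pos: [476.6, 80.6, 124.1]
ee_rot: [-0.693, 0.7, 0.134, -0.111]
force: [1.5, 0.3, -0.6]
grip_width: 0.291
```

```bash
python3 -c "
from h import *
cap('scene')
k=cap('wrist','w35.png');print(k.s['eef_pos'],k.s['force'])
c=np.array([502.7,6.6])
a=np.radians(110);e=np.array([np.cos(a),np.sin(a)]);t=np.array([-e[1],e[0]])
print(c+78*e,proj(k,[[*(c+e*r+t*q),42] for r,q in((104,26),(104,-26))]))
to([476,80,78],20)"
```

```text
[476.72640356  81.06103735 124.26520985] [-0.38516163 -0.26405145 -0.64505949]
[476.02242882  79.89602442] [[274.1868992  176.14369649]
 [349.86213579 175.56117635]]
t 33.7 pos [476.8  81.3 124.4] yaw 20.1 -> [-0.0026  0.0463 -0.0003] 0.002 alt -3.140 j6 -0.42
```

View pics/w35.png

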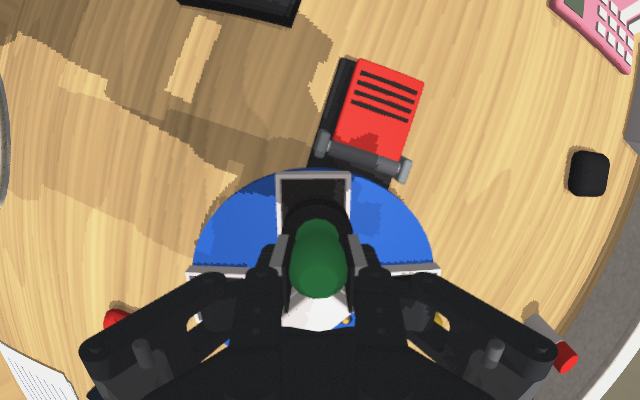

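Call:
{"fn": "jog_arm", "kwargs": {"targets": [{"offset": [-0.0025, 0.018, 0.001], "yaw": 0}, {"offset": [-0.0025, 0.032, 0.001], "yaw": 0}, {"offset": [-0.0025, 0.04, 0.001], "yaw": 0}, {"offset": [-0.0025, 0.044, 0.001], "yaw": 0}, {"offset": [-0.0025, 0.0455, 0.001], "yaw": 0}, {"offset": [-0.0025, 0.0455, 0.001], "yaw": 0}]}}

```text
time_s: 34.22
eef_pos: [475.8, 81.5, 78.9]
ee_rot: [-0.692, 0.7, 0.135, -0.112]
force: [-0.1, 0.3, -0.5]
grip_width: 0.291
```

```bash
python3 -c "
from h import *
k=cap('wrist','w36.png');print(k.s['eef_pos'],k.s['force'])"
```

```text
[475.80651221  81.48249389  78.90375596] [-0.05288325  0.33913073 -0.45960056]
```

View pics/w36.png

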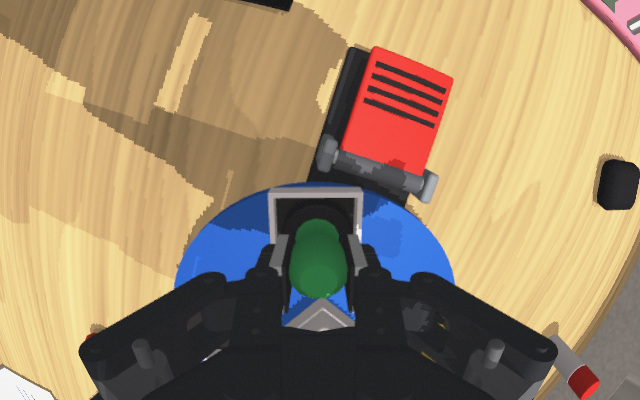

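In the pocket, ~1 mm above the floor. Release.

Call:
{"fn": "jog_arm", "kwargs": {"targets": [{"offset": [-0.0005, 0, 0], "yaw": 0}, {"offset": [-0.0005, 0.001, 0], "yaw": 0}, {"offset": [-0.0005, 0.001, 0], "yaw": 0}]}}

```text
time_s: 34.52
eef_pos: [475.6, 81.2, 78.5]
ee_rot: [-0.692, 0.7, 0.135, -0.111]
force: [-1.0, -0.1, -1.3]
grip_width: 0.292
```

Call:
{"fn": "jog_arm", "kwargs": {"targets": [{"offset": [0, 0, 0], "yaw": 0}, {"offset": [0, 0, 0], "yaw": 0}, {"offset": [0, 0, 0], "yaw": 0}, {"offset": [0, 0, 0], "yaw": 0}, {"offset": [0, -0.02, 0], "yaw": 0}, {"offset": [0, -0.05, 0], "yaw": 0}, {"offset": [0, -0.09, 0], "yaw": 0}, {"offset": [0, -0.13, 0], "yaw": 0}, {"offset": [0, -0.16, 0], "yaw": 0}], "fingers": 0.045}}

```text
time_s: 35.27
eef_pos: [470.1, 82.0, 241.6]
ee_rot: [-0.692, 0.7, 0.136, -0.111]
force: [0.3, -1.1, -0.0]
grip_width: 0.529
```

```bash
python3 -c "
from h import *
k=cap('wrist','w37.png');print(k.s['eef_pos'],k.s['force'])
to([330,-150,300],20)"
```

```text
[470.12541438  81.95859761 241.62636963] [ 2.51570585e-01 -1.06296922e+00 -3.00437650e-04]
t 35.3 pos [471.9  82.  246.5] yaw 20.1 -> [-0.2107 -0.0588 -0.1702] 0.003 alt -3.139 j6 -0.42
```

View pics/w37.png

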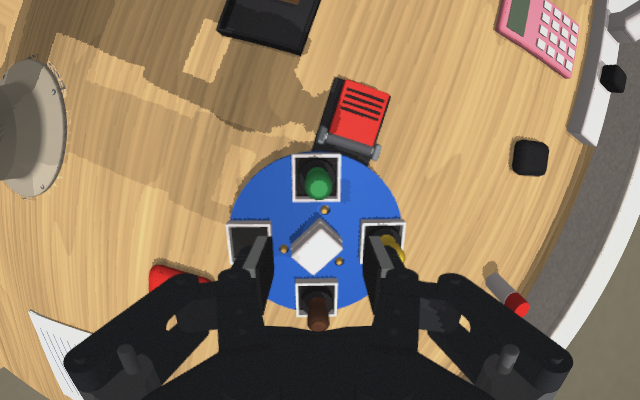

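Call:
{"fn": "jog_arm", "kwargs": {"targets": [{"offset": [-0.04, -0.059, -0.3], "yaw": 0}, {"offset": [-0.04, -0.059, -0.3], "yaw": 0}, {"offset": [-0.04, -0.059, -0.3], "yaw": 0}, {"offset": [-0.04, -0.059, -0.3], "yaw": 0}, {"offset": [-0.04, -0.059, -0.3], "yaw": 0}, {"offset": [-0.04, -0.059, -0.3], "yaw": 0}, {"offset": [-0.04, -0.059, -0.3], "yaw": 0}, {"offset": [-0.04, -0.059, -0.3], "yaw": 0}, {"offset": [-0.04, -0.059, -0.3], "yaw": 0}, {"offset": [-0.04, -0.059, -0.3], "yaw": 0}]}}

```text
time_s: 36.15
eef_pos: [534.6, -213.8, 309.4]
ee_rot: [-0.692, 0.701, 0.139, -0.107]
force: [-0.0, 0.7, -0.5]
grip_width: 0.53
```

```bash
python3 -c "
from h import *
k=cap('wrist','w38.png');print(k.s['eef_pos'])
c=cap('scene','c38.png');d=cap('side','s38.png')
for n in('wrist','scene','side'): print(n,[(np.round(x['box'],1).tolist(),round(x['score'],2)) for x in ctrl.boxes_of(n,'stamp0_mid')[:3]])
cv2.imwrite('pics/s38a.png',cv2.resize(d.img[90:350,190:450,::-1],None,fx=2.3,fy=2.3))
cv2.imwrite('pics/c38a.png',cv2.resize(c.img[100:340,140:500,::-1],None,fx=2.2,fy=2.2))"
```

```text
[ 534.60318128 -213.83668886  309.35042955]
wrist []
scene [([263.9, 173.1, 339.9, 230.7], 0.42)]
side []
```

View pics/w38.png

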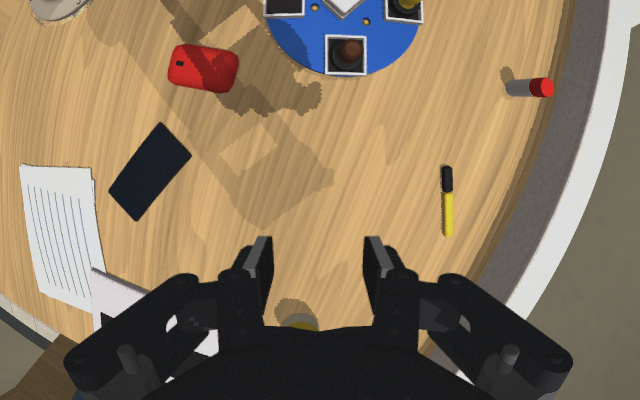

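View pics/c38a.png

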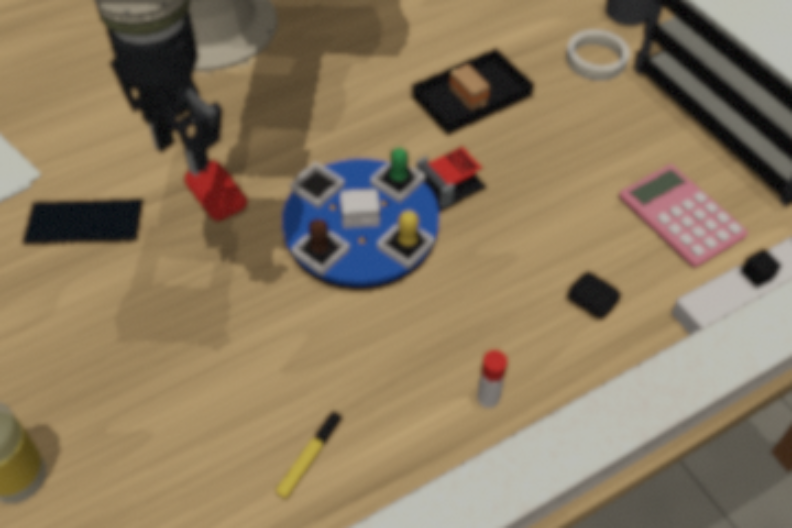

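View pics/s38a.png

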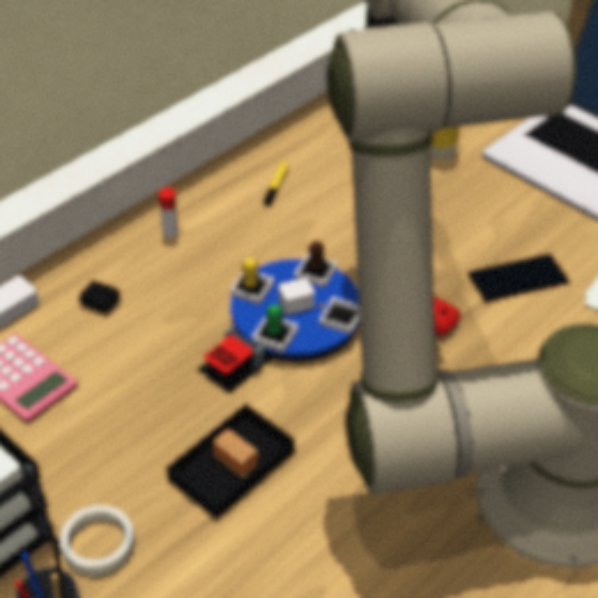

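```bash
python3 -c "
from h import *
print(ctrl.sense()['force'],ctrl.sense()['dq'].round(3)); print(ctrl.finish_job())"
```

```text
[0.61058941 0.14902216 0.60278261] [-0.003  0.003 -0.005 -0.     0.    -0.   ]
the job is handed in; nothing more can be done
None
```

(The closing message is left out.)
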